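# Weed out the tired spring clamp

### The arm

A 6-joint arm with a two-finger parallel gripper is mounted at the origin on the work surface. World frame = base frame: x ahead of the robot, y to its left, z up, the work surface at z = 0. Lengths are in mm, angles in degrees, forces in N, time in s.
With the tool pointing down it reaches from about 300 to 850 mm from the base axis. Payload 4.2 kg.
Tool frame: the origin (TCP) lies midway between the tips of the shut fingers; the grasp point (between the pads) lies 19 mm behind it; y points along the fingers, z is the direction in which the jaws open and shut, and the axes are right-handed (so a half turn about y gives the same grasp; the last joint's range is limited). The gripper opens to 91 mm and grips with 3 to 60 N. Pads are 32 mm wide; open, the fingers measure 118 mm over their backs; the gripper's body (76 mm by 178 mm) begins 60 mm behind the grasp point.
Start: joints at [-67.666, 18.312, 89.639, -0, 72.044, -1.146], TCP at [229.1, -527.407, 193.876] pointing down, gripper open.
Joint ranges: [-177.97, 177.97], [-48.28, 115.42], [12.27, 149.76], [-77.06, 257.06], [2.81, 150.46], [-146.56, 146.56]. Speed limits (degrees/s): [147.25, 147.25, 180, 180, 180, 180].

### API

Orientations are given as [roll, pitch, yaw] about the fixed x, y, z axes, in that order (R = Rz(yaw) Ry(pitch) Rx(roll)).
In Python, from workcell import env gives the robot as it stands.
- The arm moves only by the shell command python3 -m handwheel 'ROWS' [FORCE]. ROWS is JSON, a list of rows, each a list of 3 entries, a list of its own where there are three numbers: the opening, from 0 (shut) to 1 (fully open), then the shift along the tool's x, y, z in mm, then the turn, a rotation vector about the tool's x, y, z in degrees. A call has exactly 10 rows; each row shifts and turns the commanded pose from where the row before left it, along the tool's axes as they then stand; what a row does not reach is not made up. A row lasts 1/12 s, in which the tool goes at most 41.7 mm and 7.16 degrees, less where a joint would pass 70% of its speed; a pose out of reach is approached as far as the arm can. A call is refused whole if a number of a shift passes 41.7 or a number of a turn 7.16, either way. A call with a gripper value outside its range is refused whole. The fingers move at their own pace and stop on an object; FORCE is the grip in N (left out, the last holds). Time passes only in rows, so rows that do not move let the fingers close, or fill a call up. It gives the time, the measured TCP pose, the force and the opening at its end, in the units of the state.
- env.state(): the state, without advancing time (a new reading comes with each control period).
- env.grab_frame(name): name is "scene" or "top"; returns the picture (480x640x3 uint8, red, green, blue); there is no depth.
- env.camera_info(name): a dict with "fx", "fy", "cx", "cy" (pixels), "camera_from_world" (4x4, takes a point from world to camera coordinates). Camera axes: x right, y down, z forward; pixel columns grow to the right and rows downward; lengths in mm; the calibration is good to about 2 mm. A picture is of the moment at which its call begins. camera_info takes no time and is no camera call.
- env.job_done(): hands the job in, once; it reports no verdict.
Trained networks look in the newest picture that a camera, given by its name, has taken for a name from the list of things; names that differ only in an ending like _2 or _b are one class to them, and where a whole thing is asked for, a point or a joint stands for the part that bears it (a point fixed in the world has none). Each returns a list of dicts, best first, with "p" (0 to 1); they miss things now and then, are a little off and sometimes report something else, mostly with a low value. They report only what shows in the picture. A call takes as long as a camera call. They do not tell look-alikes from the thing itself.
- env.masks_of(camera, label): "region" (480x640 bool, what is visible of it) and "location" ([column, row] in pixels, amid what is visible of it).
The state is a dict: "time_s": time; "qpos": joint angles; "qvel": joint speeds; "effort": joint torques, N m; "ee_pos": TCP position; "ee_rot": TCP orientation; "force": force on the tool from outside, world axes, zero at the start; "torque": the same for the moment, N m; "gripper_width": finger opening in mm.
Only numpy, scipy, OpenCV 4.12 (cv2) and the standard library are available. Lean on these libraries where they do the work, as an engineer would, in place of code of your own. Each camera call takes 0.05 s, during which the arm holds its last target.

### The job

One of the four spring clamps on the board has a tired spring: squeeze their handles to feel which one gives too easily, take that one off the board, lay it flat on the open bench and let go so that its jaws shut. Then pick it up again by its neck, so that its jaws stay shut and it fits, and lay it flat in the narrow free compartment of the repairs tray without dropping it. Leave the sound clamps gripping the board where they are and everything else in its place.

Things in the scene. Friction and masses are not known exactly. Their poses are not given: they have to be found in the camera images.
- clamp_a_pivot (a point): pivot of one of four look-alike steel spring clamps (black handles, rubber jaw pads), at mid-length and mid-thickness. Three are sound, one tired; neither name nor place tells which. Own z: from jaws to handle ends (up on the board); y: along the pivot pin, through the thickness; x: the way the jaws open. 139 mm long: jaw ends 58 mm from the pivot, handle ends 81 mm; 24 mm thick; 0.12 kg.
- clamp_b_pivot (a point): as clamp_a_pivot. All four: the neck at the pivot is about 27 mm wide across x, from 18 mm on the jaw side to 6 mm on the handle side of the pivot; gripped there the jaws stay shut. The handle grips span 36 to 81 mm on the handle side; over their outsides they measure 51 mm on the board, at their middle about 63 mm with the jaws shut and 35 mm squeezed right together.
- clamp_c_pivot (a point): as clamp_a_pivot. All four: squeezed at the handle grips, a sound clamp begins to give at about 14 N and reaches its stop at about 19 N; the tired one begins at about 4 N and reaches its stop at about 5 N. So a squeeze of 9 N leaves a sound clamp as it is and brings the tired one's handles right together, which takes its jaws off the board.
- clamp_d_pivot (a point): as clamp_a_pivot. All four: the frame is that of one arm (own -x side); the other arm turns about the pivot by the jaw joint. So the clamp's middle line is own z turned about own y by minus half the jaw joint's value.
- clamp_a_jaw (a joint): opening of that clamp's jaws, rad: 0 gripping the 9 mm board, -0.2 jaws shut on nothing, +0.3 handles squeezed right together (stop)
- clamp_b_jaw (a joint): opening of clamp_b's jaws, as clamp_a_jaw
- clamp_c_jaw (a joint): opening of clamp_c's jaws, as clamp_a_jaw
- clamp_d_jaw (a joint): opening of clamp_d's jaws, as clamp_a_jaw
- board_mid (a point): middle of the top edge of the clamp board: an upright plywood strip 9 mm thick, 360 mm long (along own y), top edge 75 mm above the bench, standing on a 75 mm wide plank and fixed. The four clamps grip its top edge jaws down, 75 mm apart, pivots 26 mm above the edge; their jaws reach 32 mm down over it. Open bench lies in front of the robot, between board and tray.
- free_bay (a point): middle of the floor of the free compartment in the repairs tray (pale wood, fixed). Inside 180 mm long (own x), 91 mm wide (own y); floor 6 mm above the bench, walls rise 28 mm above it. Too narrow for fingers round a clamp's spread handles; room for one held by its neck if the fingers open to 50 mm at most to let go. The other compartment (own -y side) holds a worn-out clamp.
- worn_clamp_mid (a point): bystander: worn-out clamp lying flat in the other compartment of the repairs tray; its pivot
- pot_mid (a point): bystander: rectangular terracotta bonsai pot 120 x 85 x 48 mm; its centre at half height
- root_hook_grip (a point): bystander: hand tool with a wooden handle, 190 mm long, lying on the bench; the middle of its handle
- soil_brush_grip (a point): bystander: wooden brush, 190 mm long, lying on the bench; the middle of its handle
- putty_jar_mid (a point): bystander: small jar, 60 mm wide, 65 mm high; its centre
- water_bowl_rim (a point): bystander: blue ceramic bowl, 120 mm wide, 50 mm high; centre of its mouth
- bamboo_stick_mid (a point): bystander: bamboo stick 200 mm long, 10 mm thick, lying on the bench; its middle
Not all that is in view belongs to the job. Leave any blue look-alike of the part that bears clamp_d_pivot alone. Leave any yellow look-alike of the part that bears clamp_b_pivot alone.

How it is judged:
By the outcome, as a careful person would: the job done as asked, in the order asked, and still so for the second after the job is handed in, with the robot touching nothing.
It also fails if it takes over 69 s, if anything falls off the work surface, if the arm or the gripper's body presses on something with over 40 N, if the wrist force passes 120 N, or if a joint passes its speed limit or range.

## Working session

There is one attempt and no reset: what is moved stays moved. The work goes in short steps, Python scripts to look and compute and a shell command to move; the robot and the scene stay as the last step left them, time stands still between calls to the robot, and variables do not carry over. Pictures are saved under pics/ and viewed, and the job is handed in when it is done.

```bash
ls; mkdir -p pics; cat > h.py <<'E'
from workcell import env
import numpy as np, cv2
def snap(cam,name):
    im=env.grab_frame(cam); cv2.imwrite(f'pics/{name}.png',im[:,:,::-1]); return im
def ray(cam,u,v):
    c=env.camera_info(cam); T=np.array(c['camera_from_world']); R=T[:3,:3]; t=T[:3,3]
    d=R.T@np.array([(u-c['cx'])/c['fx'],(v-c['cy'])/c['fy'],1]); o=-R.T@t; return o,d
def at_z(cam,u,v,z):
    o,d=ray(cam,u,v); return o+d*(z-o[2])/d[2]
def proj(cam,p):
    c=env.camera_info(cam); T=np.array(c['camera_from_world']); q=T[:3,:3]@np.array(p,float)+T[:3,3]
    return np.array([c['fx']*q[0]/q[2]+c['cx'],c['fy']*q[1]/q[2]+c['cy']])
def tri(a,b):
    (o1,d1),(o2,d2)=ray(*a),ray(*b)
    A=np.c_[d1,-d2]; s=np.linalg.lstsq(A,o2-o1,rcond=None)[0]
    p,q=o1+s[0]*d1,o2+s[1]*d2; return (p+q)/2,np.linalg.norm(p-q)
E
python3 - <<'E'
from h import *
snap('scene','s0');snap('top','t0')
s=env.state(); print({k:np.round(v,2) for k,v in s.items()})
for c in('scene','top'):
    o,d=ray(c,320,240);print(c,o.round(),(d/np.linalg.norm(d)).round(2),env.camera_info(c)['fx'])
E
```

```text
pics
{'time_s': np.float64(0.1), 'qpos': array([-67.67,  18.35,  89.7 ,  -0.  ,  72.04,  -1.15]), 'qvel': array([-0.05, -0.08, -0.26,  0.02,  0.06,  0.01]), 'effort': array([-0.000e+00, -4.133e+01, -2.325e+01,  7.000e-02,  4.000e-02,
       -0.000e+00]), 'ee_pos': array([ 228.92, -526.95,  193.12]), 'ee_rot': array([ -90.09,    0.  , -156.52]), 'force': array([-0.11,  0.42, -0.14]), 'torque': array([-0.01, -0.  , -0.01]), 'gripper_width': np.float64(90.73)}
scene [1326.  512.  945.] [-0.61 -0.41 -0.68] 602.3445760150773
top [509.  -5. 988.] [ 0.06  0.01 -1.  ] 448.148812634468
```

View pics/s0.png

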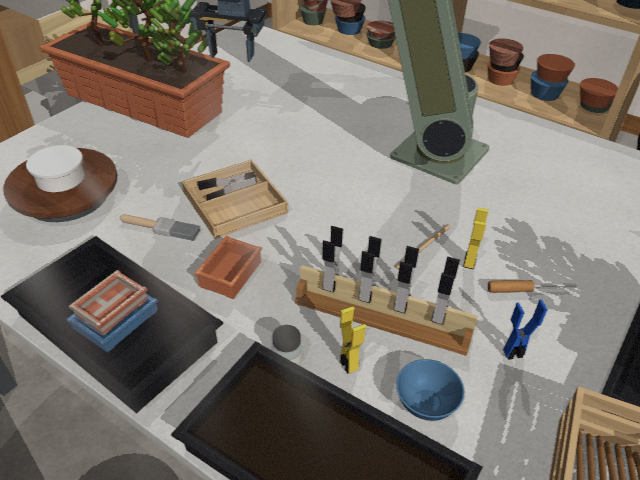

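View pics/t0.png

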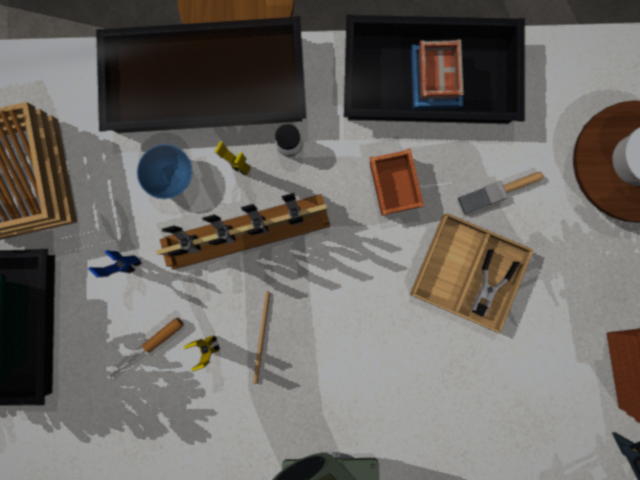

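Scene view: the board runs from (300,290) to (470,335), with four black-handled clamps. In the top view they are at about (180,237), (217,228), (255,217) and (292,207). The tray is at (472,270) in the top view, with the worn clamp in its right compartment and the free compartment on the left. The look-alikes stand off the board: blue at (115,263), yellow at (232,157) and (202,350).

```bash
python3 - <<'E'
from h import *
D={}
for cam in('scene','top'):
    env.grab_frame(cam)
    for r in env.masks_of(cam,'clamp_a_pivot'):
        m=r['region']; ys,xs=np.nonzero(m)
        print(cam,round(r['p'],2),np.round(r['location']),m.sum(),xs.min(),xs.max(),ys.min(),ys.max())
im=cv2.imread('pics/t0.png')
cv2.imwrite('pics/t0b.png',cv2.resize(im[185:285,140:340],None,fx=4,fy=4,interpolation=cv2.INTER_CUBIC))
cv2.imwrite('pics/t0c.png',cv2.resize(im[205:345,400:550],None,fx=4,fy=4,interpolation=cv2.INTER_CUBIC))
im=cv2.imread('pics/s0.png')
cv2.imwrite('pics/s0b.png',cv2.resize(im[215:360,285:485],None,fx=4,fy=4,interpolation=cv2.INTER_CUBIC))
E
```

```text
scene 0.66 [331. 260.] 913 323 342 226 291
top 0.56 [292. 208.] 401 282 303 193 225
```

View pics/t0b.png

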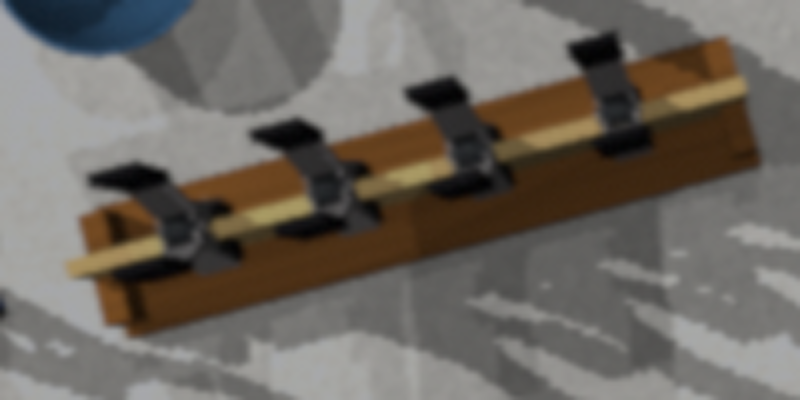

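View pics/t0c.png

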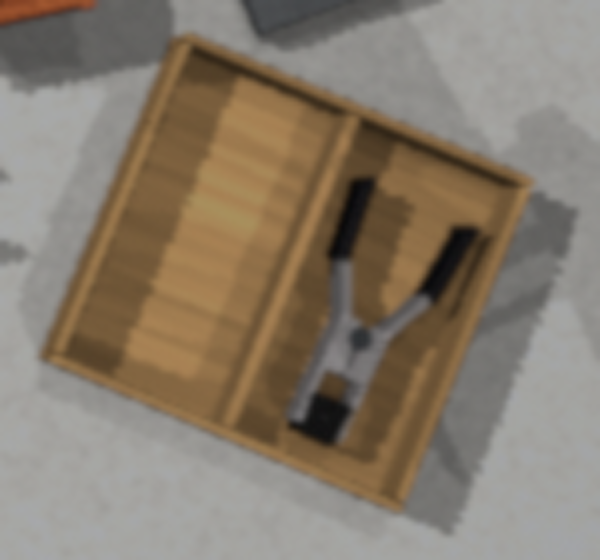

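View pics/s0b.png

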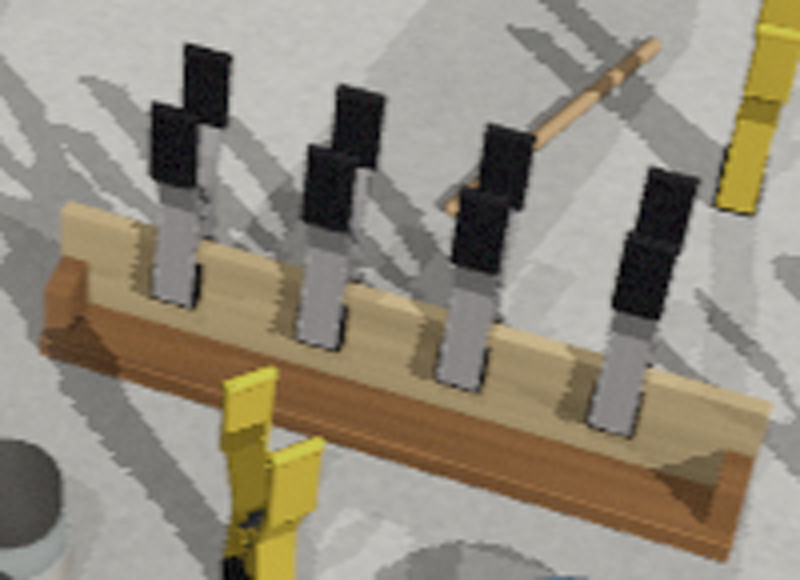

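```bash
python3 - <<'E'
from h import *
for cam,a,b in(('top',(156.75,252),(326.2,206.2)),('scene',(477,315.7),(301.2,266.2))):
    A,B=at_z(cam,*a,75),at_z(cam,*b,75);print(cam,A.round(1),B.round(1),np.linalg.norm(A-B).round(1),((A+B)/2).round(1),np.degrees(np.arctan2(*(A-B)[:2])).round(2))
# handle tops centre (scene crop): front, back, top-face mid at z~181
for f,b in(((176,110),(208,52)),((333,153),(361,94)),((483,198),(510,133)),((650,243),(672,177))):
    P=at_z('scene',f[0]/4+285,f[1]/4+215,181);Q=at_z('scene',b[0]/4+285,b[1]/4+215,181)
    print(P.round(1),Q.round(1),((P+Q)/2).round(1),np.linalg.norm(P-Q).round(1))
# tray outer corners top z=34
C=[(182,38),(532,182),(402,508),(45,355)]
P=[at_z('top',u/4+400,v/4+205,34) for u,v in C]
for p in P: print('tray',p.round(1))
D=[at_z('top',u/4+400,v/4+205,34) for u,v in((352,116),(230,425))]
print('div',np.round(D,1))
E
```

```text
top [546.  342.5  75. ] [633.1  -6.   75. ] 359.2 [589.5 168.2  75. ] -14.03
scene [549.4 344.9  75. ] [638.3  -0.7  75. ] 356.9 [593.9 172.1  75. ] -14.42
[642.2  67.  181. ] [599.9  56.4 181. ] [621.   61.7 181. ] 43.6
[623.7 141.1 181. ] [582.2 130.8 181. ] [602.9 136.  181. ] 42.8
[608.8 210.9 181. ] [564.3 200.3 181. ] [586.6 205.6 181. ] 45.7
[589.9 284.4 181. ] [546.5 273.9 181. ] [568.2 279.2 181. ] 44.7
tray [ 615.5 -260.4   34. ]
tray [ 534.9 -442.3   34. ]
tray [ 365.6 -365.8   34. ]
tray [ 448.8 -181.9   34. ]
div [[ 571.9 -348.9   34. ]
 [ 410.4 -277.7   34. ]]
```

```bash
cat >> h.py <<'E'
from scipy.spatial.transform import Rotation as Ro
def cur():
    s=env.state(); return np.array(s['ee_pos']),Ro.from_euler('xyz',s['ee_rot'],degrees=True)
def frame(zang,tilt):
    "tool z heading (deg), tilt about tool z from vertical down"
    return Ro.from_euler('xyz',[-90,0,zang-90],degrees=True)*Ro.from_rotvec([0,0,tilt],degrees=True)
def plan(P,R,n,p0=None,R0=None,dec=0):
    "rows for moving linearly to P,R in n rows (rounded)"
    if p0 is None: p0,R0=cur()
    w=(R0.inv()*R).as_rotvec(degrees=True)/n; w=np.round(w,1); p,Rc=np.array(p0,float),R0
    out=[]
    for i in range(n):
        tgt=p0+(np.array(P)-p0)*(i+1)/n
        d=np.round(Rc.inv().apply(tgt-p),dec)
        p=p+Rc.apply(d); Rc=Rc*Ro.from_rotvec(w,degrees=True); out.append(d)
    print('turn',w.tolist()); print(' '.join(str([int(x) if dec==0 else round(float(x),dec) for x in d]) for d in out))
    print('end',p.round(1),Rc.as_euler('xyz',degrees=True).round(1),'err',np.round(np.array(P)-p,1),(Rc.inv()*R).as_rotvec(degrees=True).round(1))
    return p,Rc
E
python3 - <<'E'
from h import *
plan([621.4,57.5,245],frame(14.2,30),20)
E
```

```text
turn [-1.1, -3.9, 1.2]
[-30, -3, -19] [-31, -1, -17] [-32, -1, -15] [-33, 1, -13] [-33, 1, -10] [-35, 2, -8] [-34, 3, -6] [-35, 4, -3] [-35, 4, 0] [-35, 6, 1] [-35, 6, 5] [-34, 6, 6] [-33, 7, 9] [-32, 8, 12] [-32, 8, 14] [-30, 8, 16] [-29, 9, 18] [-28, 9, 20] [-25, 9, 23] [-24, 9, 24]
end [621.6  57.  245. ] [-91.5  30.  -77. ] err [-0.2  0.5  0. ] [ 0.9 -1.  -0. ]
```

```bash
python3 -m handwheel '[[1,[-30,-3,-19],[-1.1,-3.9,1.2]],[1,[-31,-1,-17],[-1.1,-3.9,1.2]],[1,[-32,-1,-15],[-1.1,-3.9,1.2]],[1,[-33,1,-13],[-1.1,-3.9,1.2]],[1,[-33,1,-10],[-1.1,-3.9,1.2]],[1,[-35,2,-8],[-1.1,-3.9,1.2]],[1,[-34,3,-6],[-1.1,-3.9,1.2]],[1,[-35,4,-3],[-1.1,-3.9,1.2]],[1,[-35,4,0],[-1.1,-3.9,1.2]],[1,[-35,6,1],[-1.1,-3.9,1.2]]]' 3
python3 - <<'E'
from h import *
plan([621.4,57.5,245],frame(14.2,30),10)
E
```

```text
time_s: 1.13
ee_pos: [425.9, -233.6, 219.4]
ee_rot: [-96.3, 14.7, -117.9]
force: [0.1, -0.5, 0.1]
gripper_width: 91.4
turn [-1.0, -4.0, 1.2]
[-34, 6, 4] [-34, 7, 7] [-33, 7, 10] [-33, 7, 11] [-31, 8, 14] [-30, 9, 17] [-28, 9, 18] [-27, 9, 21] [-26, 9, 22] [-23, 9, 25]
end [621.6  57.4 245. ] [-90.   29.6 -75.5] err [-0.2  0.1  0. ] [0.1 0.3 0.4]
```

```bash
python3 -m handwheel '[[1,[-34,6,4],[-1,-4,1.2]],[1,[-34,7,7],[-1,-4,1.2]],[1,[-33,7,10],[-1,-4,1.2]],[1,[-33,7,11],[-1,-4,1.2]],[1,[-31,8,14],[-1,-4,1.2]],[1,[-30,9,17],[-1,-4,1.2]],[1,[-28,9,18],[-1,-4,1.2]],[1,[-27,9,21],[-1,-4,1.2]],[1,[-26,9,22],[-1,-4,1.2]],[1,[-23,9,25],[-1,-4,1.2]]]' 3
python3 - <<'E'
from h import *
snap('scene','s1');snap('top','t1'); print(np.round(env.state()['qpos'],1))
im=cv2.imread('pics/s1.png'); cv2.imwrite('pics/s1b.png',cv2.resize(im[130:330,250:500],None,fx=3,fy=3))
plan([621.4,57.5,146.5],frame(14.2,30),9)
E
```

```text
time_s: 1.97
ee_pos: [622.2, 57.1, 244.3]
ee_rot: [-90.0, 29.6, -75.5]
force: [1.2, -0.1, 0.5]
gripper_width: 91.3
[-10.4  27.7  74.5  26.7  91.3 -27.6]
turn [0.0, 0.0, 0.0]
[5, 9, 0] [6, 10, -1] [5, 9, 0] [6, 9, 0] [5, 9, -1] [6, 10, 0] [5, 9, 0] [5, 9, 0] [6, 9, -1]
end [621.3  57.1 146.7] [-90.   29.7 -75.4] err [ 0.1  0.4 -0.2] [0.2 0.4 0.3]
```

View pics/s1b.png

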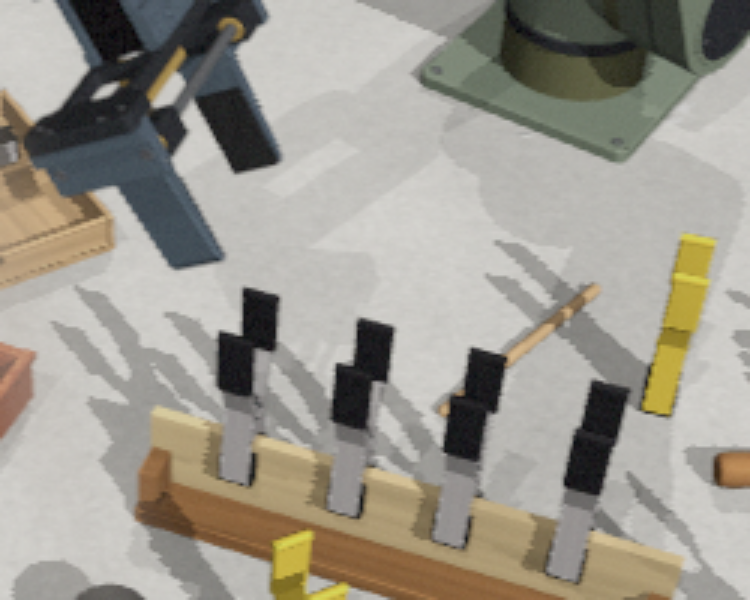

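View pics/t1.png

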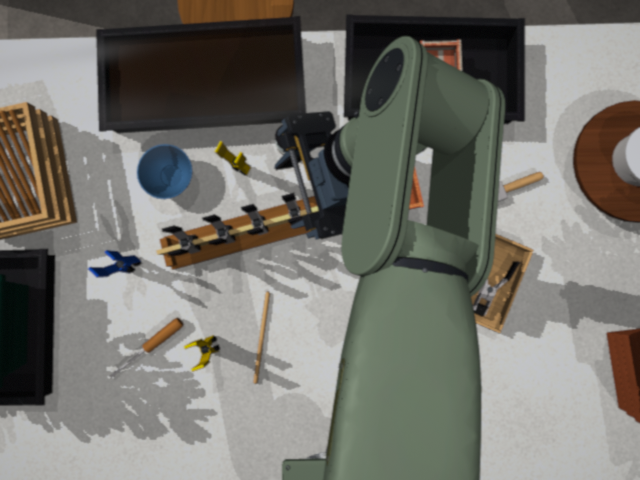

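The scene view shows the fingers tilted, up and to the left of the rightmost clamp (its handles at about (332,245)), and straddling its row. Nothing is in the way, so I'll descend.

```bash
python3 -m handwheel '[[1,[5,9,0],[0,0,0]],[1,[6,10,-1],[0,0,0]],[1,[5,9,0],[0,0,0]],[1,[6,9,0],[0,0,0]],[1,[5,9,-1],[0,0,0]],[1,[6,10,0],[0,0,0]],[1,[5,9,0],[0,0,0]],[1,[5,9,0],[0,0,0]],[0.7,[6,9,-1],[0,0,0]],[0.7,[0,0,0],[0,0,0]]]' 3
python3 -m handwheel '[[0.62,[0,0,0],[0,0,0]],[0.62,[0,0,0],[0,0,0]],[0.6,[0,0,0],[0,0,0]],[0.6,[0,0,0],[0,0,0]],[0.6,[0,0,0],[0,0,0]],[0.58,[0,0,0],[0,0,0]],[0.58,[0,0,0],[0,0,0]],[0.58,[0,0,0],[0,0,0]],[0.58,[0,0,0],[0,0,0]],[0.58,[0,0,0],[0,0,0]]]' 3
python3 - <<'E'
from h import *
s=env.state();p,R=cur();print(R.inv().apply(s['force']).round(2),s['torque'])
snap('scene','s2')
im=cv2.imread('pics/s2.png'); cv2.imwrite('pics/s2b.png',cv2.resize(im[180:330,280:480],None,fx=4,fy=4))
E
```

```text
time_s: 2.9
ee_pos: [617.7, 53.1, 145.2]
ee_rot: [-90.3, 29.7, -75.8]
force: [0.2, -0.3, 0.1]
gripper_width: 80.9
time_s: 3.73
ee_pos: [619.7, 53.4, 148.3]
ee_rot: [-89.9, 29.6, -75.7]
force: [2.7, 0.5, 1.8]
gripper_width: 52.9
[-0.69 -1.67  2.76] [ 0.04271761 -0.65158865 -0.34054771]
```

View pics/s2b.png

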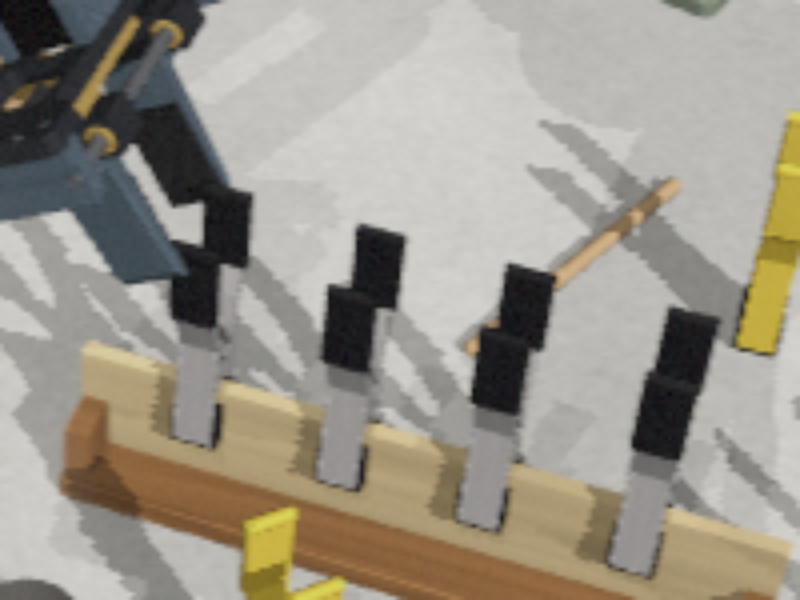

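```bash
python3 - <<'E'
from h import *
p,R=cur();print(p)
s=env.state();w=s['gripper_width']
for x in(-16,16):
    q=p+R.apply([x,0,w/2+14]); print('tip outer front corner',x,q.round(1),((proj('scene',q)-[280,180])*4).round())
for c in[(620.6,60.9),(621,62)]:
    for sx in(-12,12):
        q=np.array([c[0],c[1],181])+np.array([.97,.245,0])*24+np.array([.245,-.97,0])*sx
        print(c,((proj('scene',q)-[280,180])*4).round())
E
```

```text
[619.64258351  53.33412542 148.28515897]
tip outer front corner -16 [655.4  76.8 156.2] [196. 313.]
tip outer front corner 16 [662.3  49.8 140.4] [140. 322.]
(620.6, 60.9) [218. 258.]
(620.6, 60.9) [169. 245.]
(621, 62) [219. 260.]
(621, 62) [171. 247.]
```

```bash
python3 - <<'E'
from h import *
p,R=cur()
for t in(10,14,18):
  for k in(0,5,10,15,20,25):
    print(t,k,[((proj('scene',p+R.apply([x,-k,26.5+t]))-[280,180])*4).round() for x in(-16,16)])
E
```

```text
10 0 [array([199., 307.]), array([143., 316.])]
10 5 [array([194., 299.]), array([138., 308.])]
10 10 [array([189., 291.]), array([133., 300.])]
10 15 [array([185., 283.]), array([129., 292.])]
10 20 [array([180., 275.]), array([124., 284.])]
10 25 [array([175., 267.]), array([119., 276.])]
14 0 [array([196., 313.]), array([140., 322.])]
14 5 [array([191., 305.]), array([135., 314.])]
14 10 [array([186., 297.]), array([130., 306.])]
14 15 [array([182., 289.]), array([125., 298.])]
14 20 [array([177., 281.]), array([121., 290.])]
14 25 [array([172., 272.]), array([116., 282.])]
18 0 [array([193., 319.]), array([137., 327.])]
18 5 [array([188., 311.]), array([132., 319.])]
18 10 [array([183., 303.]), array([127., 311.])]
18 15 [array([179., 294.]), array([122., 303.])]
18 20 [array([174., 286.]), array([118., 295.])]
18 25 [array([169., 278.]), array([113., 287.])]
```

```bash
python3 -m handwheel '[[0.68,[0,0,0],[0,0,0]],[0.68,[0,0,1],[0,0,0]],[0.68,[-1,3,1],[0,0,0]],[0.68,[-1,3,0],[0,0,0]],[0.68,[-1,3,0],[0,0,0]],[0.6,[-1,2,0],[0,0,0]],[0.6,[0,0,0],[0,0,0]],[0.57,[0,0,0],[0,0,0]],[0.57,[0,0,0],[0,0,0]],[0.57,[0,0,0],[0,0,0]]]' 3
python3 - <<'E'
from h import *
s=env.state();p,R=cur();print(R.inv().apply(s['force']).round(2),s['torque'])
E
python3 -m handwheel '[[0.54,[0,0,0],[0,0,0]],[0.54,[0,0,0],[0,0,0]],[0.54,[0,0,0],[0,0,0]],[0.54,[0,0,0],[0,0,0]],[0.52,[0,0,0],[0,0,0]],[0.52,[0,0,0],[0,0,0]],[0.52,[0,0,0],[0,0,0]],[0.52,[0,0,0],[0,0,0]],[0.52,[0,0,0],[0,0,0]],[0.52,[0,0,0],[0,0,0]]]' 3
python3 - <<'E'
from h import *
s=env.state();p,R=cur();print(R.inv().apply(s['force']).round(2),s['torque'])
snap('scene','s3')
im=cv2.imread('pics/s3.png'); cv2.imwrite('pics/s3b.png',cv2.resize(im[180:330,280:480],None,fx=4,fy=4))
E
```

```text
time_s: 4.62
ee_pos: [618.8, 62.3, 140.4]
ee_rot: [-90.0, 29.6, -75.7]
force: [-0.4, 0.4, -0.7]
gripper_width: 52.0
[-0.04  0.79 -0.26] [-0.24756625 -0.16748334 -0.06189485]
time_s: 5.45
ee_pos: [618.9, 62.3, 140.4]
ee_rot: [-90.0, 29.6, -75.7]
force: [-0.2, 0.3, 0.9]
gripper_width: 51.1
[-0.74 -0.67 -0.12] [-0.22588457 -0.28637537 -0.17665113]
```

View pics/s3b.png

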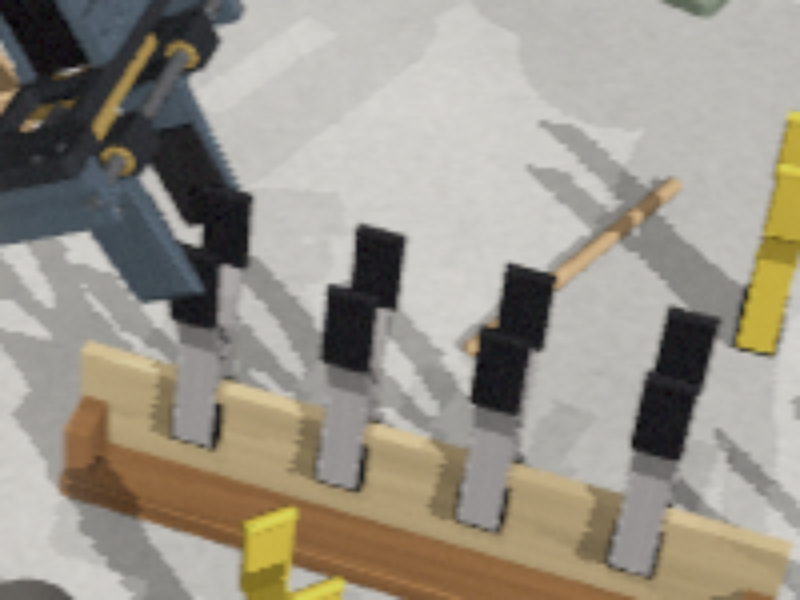

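The pads are now on both handles at mid-grip (crop (185,280)). The width holds at 51 mm with 3 N, and the side forces balance. Next I'll squeeze to 9 N.

```bash
python3 -m handwheel '[[0.45,[0,0,0],[0,0,0]],[0.45,[0,0,0],[0,0,0]],[0.45,[0,0,0],[0,0,0]],[0.45,[0,0,0],[0,0,0]],[0.45,[0,0,0],[0,0,0]],[0.45,[0,0,0],[0,0,0]],[0.45,[0,0,0],[0,0,0]],[0.45,[0,0,0],[0,0,0]],[0.45,[0,0,0],[0,0,0]],[0.45,[0,0,0],[0,0,0]]]' 9
```

```text
time_s: 6.33
ee_pos: [618.9, 62.4, 140.4]
ee_rot: [-90.0, 29.6, -75.7]
force: [1.2, 0.1, 2.0]
gripper_width: 50.8
```

No give at 9 N (50.8 mm), so the first (rightmost) clamp is sound. Moving to the next, slightly higher so the gripper body clears its neighbour.

```bash
python3 -m handwheel '[[0.8,[0,0,0],[0,0,0]],[0.8,[0,0,0],[0,0,0]],[0.8,[-4,-6,0],[0,0,0]],[0.8,[-13,8,0],[0,0,0]],[0.8,[-14,8,0],[0,0,0]],[0.8,[-14,8,0],[0,0,0]],[0.8,[-13,8,0],[0,0,0]],[0.8,[-13,7,0],[0,0,0]],[0.8,[0,0,0],[0,0,0]],[0.62,[0,0,0],[0,0,0]]]' 3
python3 - <<'E'
from h import *
s=env.state();p,R=cur();print(R.inv().apply(s['force']).round(2),s['torque'])
snap('scene','s4')
im=cv2.imread('pics/s4.png'); cv2.imwrite('pics/s4b.png',cv2.resize(im[180:330,280:480],None,fx=4,fy=4))
E
```

```text
time_s: 7.17
ee_pos: [598.9, 139.2, 146.8]
ee_rot: [-90.0, 29.6, -75.6]
force: [1.0, -0.2, 0.2]
gripper_width: 68.8
[ 0.27 -0.44  0.91] [-0.26864879 -0.21893026  0.0186184 ]
```

View pics/s4b.png

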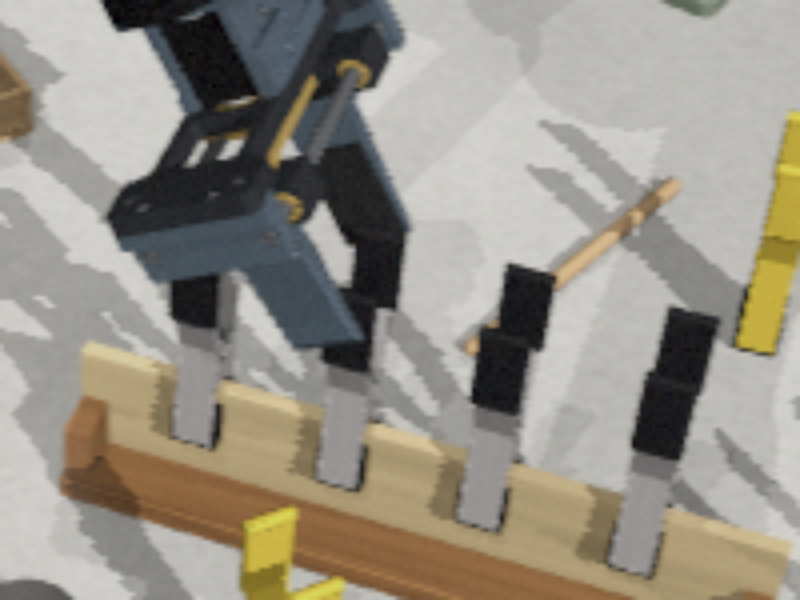

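```bash
python3 -m handwheel '[[0.58,[0,0,0],[0,0,0]],[0.58,[0,0,0],[0,0,0]],[0.58,[0,0,0],[0,0,0]],[0.56,[0,0,0],[0,0,0]],[0.56,[0,0,0],[0,0,0]],[0.54,[0,0,0],[0,0,0]],[0.54,[0,0,0],[0,0,0]],[0.52,[0,0,0],[0,0,0]],[0.52,[0,0,0],[0,0,0]],[0.52,[0,0,0],[0,0,0]]]' 3
python3 - <<'E'
from h import *
s=env.state();p,R=cur();print(R.inv().apply(s['force']).round(2),s['torque'])
E
```

```text
time_s: 8.05
ee_pos: [599.5, 138.0, 146.6]
ee_rot: [-90.0, 29.6, -75.7]
force: [1.4, -0.3, -1.4]
gripper_width: 50.4
[1.29 0.9  1.27] [-0.38332093 -0.38202669 -0.0837768 ]
```

```bash
python3 -m handwheel '[[0.52,[0,0,1],[0,0,0]],[0.45,[0,0,0],[0,0,0]],[0.45,[0,0,0],[0,0,0]],[0.45,[0,0,0],[0,0,0]],[0.45,[0,0,0],[0,0,0]],[0.45,[0,0,0],[0,0,0]],[0.45,[0,0,0],[0,0,0]],[0.45,[0,0,0],[0,0,0]],[0.45,[0,0,0],[0,0,0]],[0.45,[0,0,0],[0,0,0]]]' 9
python3 - <<'E'
from h import *
s=env.state();p,R=cur();print(R.inv().apply(s['force']).round(2),s['torque'])
E
```

```text
time_s: 8.88
ee_pos: [600.4, 138.2, 146.7]
ee_rot: [-90.0, 29.6, -75.7]
force: [0.0, 0.5, -2.0]
gripper_width: 41.3
[0.53 1.97 0.18] [-0.37639463 -0.1763455   0.01089737]
```

At 9 N this one closes to the commanded 41 mm, so the second clamp from the right is the tired one. Squeezing it fully.

```bash
python3 -m handwheel '[[0.2,[0,0,0],[0,0,0]],[0.2,[0,0,0],[0,0,0]],[0.2,[0,0,0],[0,0,0]],[0.2,[0,0,0],[0,0,0]],[0.2,[0,0,0],[0,0,0]],[0.2,[0,0,0],[0,0,0]],[0.2,[0,0,0],[0,0,0]],[0.2,[0,0,0],[0,0,0]],[0.2,[0,0,0],[0,0,0]],[0.2,[0,0,0],[0,0,0]]]' 12
python3 - <<'E'
from h import *
s=env.state();p,R=cur();print(R.inv().apply(s['force']).round(2),s['torque'])
snap('scene','s5')
im=cv2.imread('pics/s5.png'); cv2.imwrite('pics/s5b.png',cv2.resize(im[180:330,280:480],None,fx=4,fy=4))
E
```

```text
time_s: 9.72
ee_pos: [600.4, 138.2, 146.7]
ee_rot: [-90.0, 29.6, -75.7]
force: [-0.1, 0.4, -1.2]
gripper_width: 30.3
[0.24 1.24 0.02] [-0.37303265 -0.18065504 -0.0309361 ]
```

View pics/s5b.png

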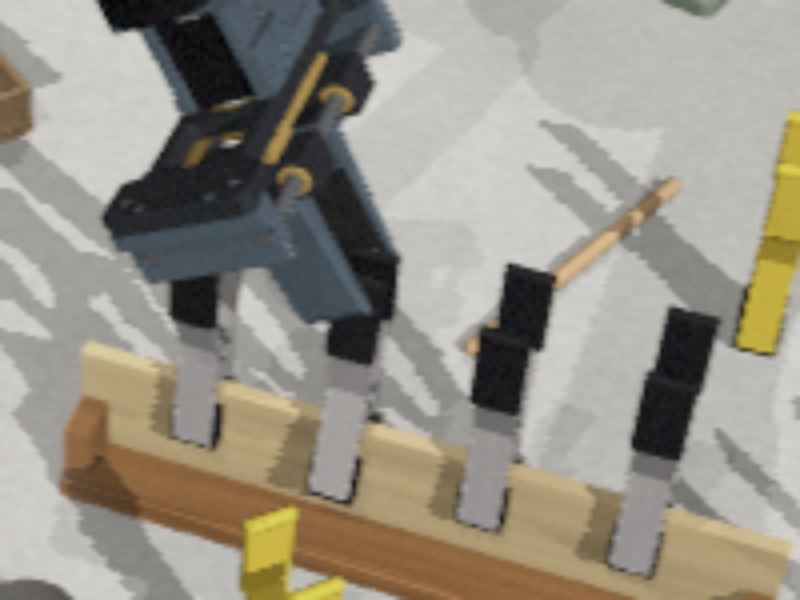

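The jaws have opened clear of the board (crop (335,480)). I'll grip more firmly at the stop and lift straight up.

```bash
python3 -m handwheel '[[0.2,[0,0,0],[0,0,0]],[0.2,[0,0,0],[0,0,0]],[0.2,[-4,-7,0],[0,0,0]],[0.2,[-5,-9,0],[0,0,0]],[0.2,[-6,-10,0],[0,0,0]],[0.2,[-6,-10,0],[0,0,0]],[0.2,[-6,-10,0],[0,0,0]],[0.2,[-6,-10,0],[0,0,0]],[0.2,[-6,-10,0],[0,0,0]],[0.2,[-6,-10,0],[0,0,0]]]' 20
python3 - <<'E'
from h import *
s=env.state();p,R=cur();print(R.inv().apply(s['force']).round(2),s['torque'])
snap('scene','s6');snap('top','t6')
im=cv2.imread('pics/s6.png'); cv2.imwrite('pics/s6b.png',cv2.resize(im[130:330,260:480],None,fx=3,fy=3))
E
```

```text
time_s: 10.6
ee_pos: [600.1, 139.8, 236.5]
ee_rot: [-90.0, 29.6, -75.7]
force: [-0.8, 0.1, -1.1]
gripper_width: 29.8
[ 0.27  1.08 -0.77] [-0.40190819 -0.23213314 -0.07630845]
```

View pics/s6b.png

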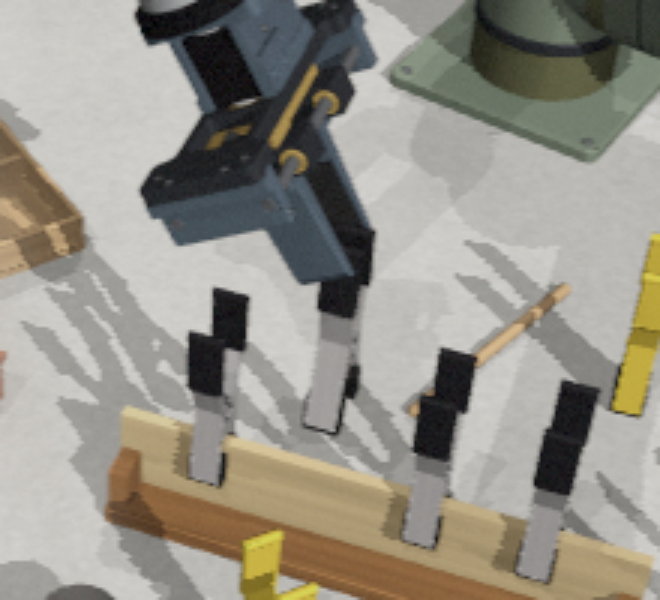

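View pics/t6.png

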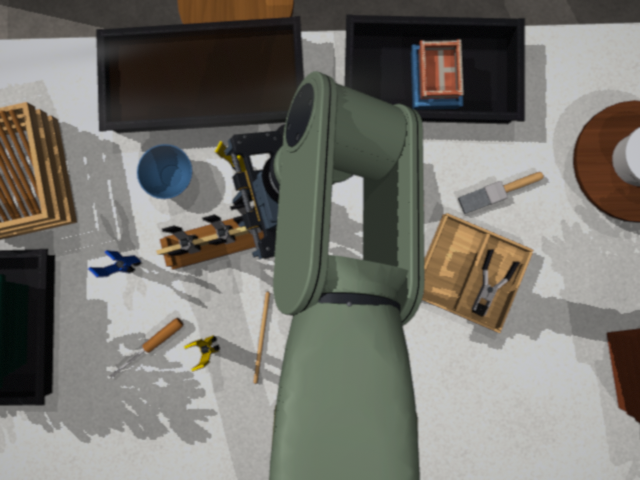

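```bash
cat > kin.py <<'E'
from h import *
from scipy.optimize import least_squares
from scipy.optimize import minimize
LO=np.array([-177.97,-48.28,12.27,-77.06,2.81,-146.56]);HI=np.array([177.97,115.42,149.76,257.06,150.46,146.56])
def fk(q,L,s4=1,s6=1):
    d1,a1,a2,a3,d4,d6=L; r=lambda a,v: Ro.from_euler(a,v,degrees=True)
    R=r('z',q[0]); p=np.array([0,0,d1])+R.apply([a1,0,0])
    R=R*r('y',q[1]); p=p+R.apply([0,0,a2])
    R=R*r('y',q[2]); p=p+R.apply([a3,0,d4])
    R=R*r('z',s4*q[3])*r('y',q[4]); p=p+R.apply([0,0,d6]); R=R*r('z',s6*q[5])
    return p,R
E
python3 - <<'E'
from kin import *
s=env.state()
data=[([-67.67,18.35,89.7,0,72.04,-1.15],(228.92,-526.95,193.12),[-90.09,0,-156.52]),([-10.4,27.7,74.5,26.7,91.3,-27.6],(622.2,57.1,244.3),[-90,29.6,-75.5]),(s['qpos'],s['ee_pos'],s['ee_rot'])]
print(np.round(s['qpos'],1))
for s4 in(1,-1):
    f=lambda L: np.concatenate([fk(q,L,s4)[0]-p for q,p,_ in data]+[0.01*(np.array(L)-[200,0,400,0,400,200])])
    r=least_squares(f,[200,0,400,0,400,200]); print(s4,r.x.round(1),np.abs(r.fun[:9]).max().round(2))
    for s6 in(1,-1):
        # tool rotation const: Rtool = fk*C
        C=[fk(q,r.x,s4,s6)[1].inv()*Ro.from_euler('xyz',e,degrees=True) for q,p,e in data]
        print('  ',s6,[c.as_euler('xyz',degrees=True).round(1).tolist() for c in C])
E
```

```text
[ -3.7  24.7  80.1  28.1  85.6 -22.9]
1 [179.    7.2 600.4  52.6 415.8 377.5] 10.57
   1 [[90.0, 0.0, -90.0], [90.1, 0.2, -89.9], [90.0, 0.0, -90.0]]
   -1 [[90.0, 0.0, -92.3], [90.1, 0.2, -145.1], [90.0, -0.0, -135.8]]
-1 [ 409.8  -12.6 -436.9  -66.6  739.4 -374.5] 23.4
   1 [[90.0, 0.0, -90.0], [122.5, -44.9, -104.9], [117.5, -51.0, -98.6]]
   -1 [[90.0, 0.0, -92.3], [122.5, -44.9, -160.1], [117.5, -51.0, -144.4]]
```

```bash
cat >> kin.py <<'E'
def fk2(q,L):
    d1,a1,a2,a3,d4,d6,b1,b2=L; r=lambda a,v: Ro.from_euler(a,v,degrees=True)
    R=r('z',q[0]); p=np.array([0,0,d1])+R.apply([a1,b1,0])
    R=R*r('y',q[1]); p=p+R.apply([0,0,a2])
    R=R*r('y',q[2]); p=p+R.apply([a3,0,d4])
    R=R*r('z',q[3]); p=p+R.apply([0,b2,0]);R=R*r('y',q[4]); p=p+R.apply([0,0,d6]); R=R*r('z',q[5])
    return p,R*Ro.from_euler('xyz',[90,0,-90],degrees=True)
E
python3 - <<'E'
from kin import *
s=env.state()
data=[([-67.666,18.312,89.639,0,72.044,-1.146],(229.1,-527.407,193.876)),([-10.4,27.7,74.5,26.7,91.3,-27.6],(622.2,57.1,244.3)),(s['qpos'],s['ee_pos'])]
for m in([1,0],[0,1],[1,1]):
    x0=np.array([200,0,450,0,450,250,0,0.])
    f=lambda L: np.concatenate([fk2(q,np.r_[L[:6],L[6:]*m])[0]-p for q,p in data]+[0.003*(L-x0)])
    r=least_squares(f,x0); print(m,r.x.round(1),np.abs(r.fun[:9]).max().round(2))
E
```

```text
[1, 0] [ 1.130e+02 -2.580e+01  5.970e+02 -4.000e-01  4.341e+02  3.527e+02
  1.150e+01  0.000e+00] 1.44
[0, 1] [116.   31.3 594.2  14.9 379.8 356.    0.   11.1] 2.2
[1, 1] [111.7 -42.  598.4  -4.9 449.3 352.1  14.6  -3.1] 1.42
```

```bash
cat >> kin.py <<'E'
LP=np.array([113,-25.8,597,-.4,434.1,352.7,11.5,0])
def ik(P,R,q0s):
    best=None
    for q0 in q0s:
        def f(q):
            p,Rq=fk2(q,LP); return np.r_[(p-P)/5,(Rq.inv()*R).as_rotvec()*20]
        r=least_squares(f,np.clip(q0,LO+1,HI-1),bounds=(LO,HI))
        if r.cost<0.3:
            m=np.minimum(r.x-LO,HI-r.x).min()
            if best is None or m>best[0]: best=(m,r.x)
    return best
E
python3 - <<'E'
from kin import *
qc=np.array(env.state()['qpos'])
q0s=[qc,[0,40,110,80,60,0],[0,40,110,-60,60,0],[0,20,120,0,20,0],[0,30,100,120,60,-90],[-20,40,100,60,60,90],[0,0,100,180,60,-120]]
for piv in((480,-30),(500,-100),(430,-60),(520,-90)):
  for b in range(-60,180,20):
    J=np.array([np.cos(np.radians(b)),np.sin(np.radians(b)),0])
    P=np.array([piv[0],piv[1],9])-45.7*J
    R=frame(b+90,-60); r=ik(P,R,q0s)
    if r: print(piv,b,r[0].round(),r[1].round())
E
```

```text
(480, -30) -60 5.0 [ 40.  34. 133. -73.  63.  75.]
(480, -30) -40 0.0 [ 40.  32. 150. 257.  60.  93.]
(480, -30) 40 7.0 [-52.  32. 143.  85.  60.  96.]
(480, -30) 60 23.0 [-49.  35. 127.  63.  67. 108.]
(480, -30) 80 33.0 [-43.  40. 112.  48.  77. 114.]
(480, -30) 100 32.0 [-36.  45.  98.  37.  88. 115.]
(480, -30) 120 35.0 [-28.  50.  86.  28.  99. 112.]
(480, -30) 140 40.0 [-20.  54.  76.  18. 108. 106.]
(480, -30) 160 37.0 [-11.  57.  69.   8. 113.  98.]
(500, -100) 20 0.0 [-55.  32. 150. 106.  60.  88.]
(500, -100) 40 16.0 [-56.  34. 134.  77.  62. 104.]
(500, -100) 60 32.0 [-53.  38. 118.  58.  71. 113.]
(500, -100) 80 30.0 [-46.  43. 103.  45.  82. 117.]
(500, -100) 100 30.0 [-39.  49.  89.  34.  94. 116.]
(500, -100) 120 35.0 [-32.  54.  77.  25. 105. 112.]
(500, -100) 140 37.0 [-24.  58.  67.  15. 113. 105.]
(500, -100) 160 32.0 [-16.  60.  62.   4. 118.  94.]
(430, -60) -60 3.0 [ 42.  33. 140. -74.  62.  82.]
(430, -60) 40 7.0 [-63.  32. 143.  75.  61.  95.]
(430, -60) 60 22.0 [-57.  35. 128.  56.  68. 106.]
(430, -60) 80 36.0 [-49.  40. 114.  43.  78. 111.]
(430, -60) 100 35.0 [-41.  44. 101.  33.  88. 111.]
(430, -60) 120 38.0 [-32.  48.  90.  24.  97. 108.]
(430, -60) 140 44.0 [-23.  51.  82.  15. 105. 103.]
(430, -60) 160 42.0 [-14.  53.  78.   5. 109.  95.]
(520, -90) -40 1.0 [ 26.  32. 149. 246.  60.  91.]
(520, -90) 20 1.0 [-50.  32. 149. 110.  60.  89.]
(520, -90) 40 16.0 [-53.  34. 133.  80.  61. 105.]
(520, -90) 60 32.0 [-50.  38. 117.  60.  71. 114.]
(520, -90) 80 29.0 [-45.  44. 102.  46.  82. 118.]
(520, -90) 100 29.0 [-38.  49.  87.  36.  94. 118.]
(520, -90) 120 33.0 [-30.  55.  74.  26. 106. 114.]
(520, -90) 140 36.0 [-23.  59.  64.  17. 115. 106.]
(520, -90) 160 30.0 [-15.  61.  58.   5. 120.  95.]
```

```bash
python3 - <<'E'
from kin import *
for n,u,v,z in(('stick a',268,293,5),('stick b',257,382,5),('pot',397,182,48),('pot c1',371,155,48),('pot c2',412,150,48),('pot c3',423,207,48),('pot c4',385,215,48)): print(n,at_z('top',u,v,z).round())
q0s=[[-15,53,78,6,109,95],[-10,40,95,6,100,95]]
for piv in((385,-30),(400,-30)):
  for b in(150,156):
    J=np.array([np.cos(np.radians(b)),np.sin(np.radians(b)),0])
    P=np.array([*piv,9])-45.7*J; r=ik(P,frame(b+90,-60),q0s); print(piv,b,P.round(),r)
    r=ik(np.array([*piv,2]),frame(b-90,0),q0s); print('neck -90',r)
    r=ik(np.array([*piv,2]),frame(b+90,0),q0s); print('neck +90',r)
# intermediate
p,R=cur()
qc=np.array(env.state()['qpos'])
J=np.array([np.cos(np.radians(156)),np.sin(np.radians(156)),0]);P=np.array([390,-30,90])-45.7*J
w=(R.inv()*frame(246,-60)).as_rotvec(degrees=True);print(w,np.linalg.norm(w))
for f in np.linspace(0,1,6):
    print(f,[np.round(x,0) for x in ik(p+(P-p)*f,R*Ro.from_rotvec(w*f,degrees=True),[qc,[-15,53,78,6,109,95]])or []])
E
```

```text
stick a [454. 125.   5.]
stick b [264. 151.   5.]
pot [ 685. -157.   48.]
pot c1 [ 744. -104.   48.]
pot c2 [ 753. -191.   48.]
pot c3 [ 631. -210.   48.]
pot c4 [ 615. -130.   48.]
(385, -30) 150 [425. -53.   9.] (np.float64(47.96964155134967), array([-17.52724701,  49.0120248 ,  88.37895209,  11.01562031,
       101.79787485,  98.59035845]))
neck -90 (np.float64(22.022111990520585), array([-6.16211527e+00,  1.35786256e+01,  1.27737888e+02, -1.39775837e-11,
        3.86834863e+01, -6.61621153e+01]))
neck +90 (np.float64(22.022111990462093), array([-6.16211527e+00,  1.35786256e+01,  1.27737888e+02, -1.60732206e-14,
        3.86834863e+01,  1.13837885e+02]))
(385, -30) 156 [427. -49.   9.] (np.float64(47.56066043046128), array([-14.66592806,  49.50557609,  87.13187336,   8.28503253,
       102.89933957,  96.56009338]))
neck -90 (np.float64(22.022111990711124), array([-6.16211527e+00,  1.35786256e+01,  1.27737888e+02, -1.06892559e-10,
        3.86834863e+01, -7.21621153e+01]))
neck +90 (np.float64(22.022111990462093), array([-6.16211527e+00,  1.35786256e+01,  1.27737888e+02, -8.8627334
[... 787 characters left out ...]
05253e+02, -5.44002270e-11,
        3.92862978e+01, -7.19320187e+01]))
neck +90 (np.float64(23.75474719326074), array([-5.93201865e+00,  1.47084494e+01,  1.26005253e+02, -1.32983111e-14,
        3.92862978e+01,  1.08067981e+02]))
[-35.92135844 131.50849987 -46.68904164] 144.09960492020184
0.0 [np.float64(65.0), array([ -4.,  25.,  80.,  28.,  85., -23.])]
0.2 [np.float64(61.0), array([-2., 26., 80., 18., 89.,  5.])]
0.4 [np.float64(54.0), array([-2., 29., 80., 12., 96., 30.])]
0.6000000000000001 [np.float64(48.0), array([ -4.,  34.,  80.,   8., 103.,  54.])]
0.8 [np.float64(43.0), array([ -8.,  40.,  81.,   8., 108.,  76.])]
1.0 [np.float64(40.0), array([-15.,  45.,  84.,   9., 111.,  98.])]
```

```bash
python3 - <<'E'
from kin import *
p,R=cur()
p1=p+R.apply([0,0,-120])
J=np.array([np.cos(np.radians(156)),np.sin(np.radians(156)),0]);P=np.array([392,-32,80])-45.7*J
print(p1,P)
plan(P,frame(246,-60),34,p1,R)
E
```

```text
[484.86723245 110.26446257 237.22182087] [433.74902741 -50.58786459  80.        ]
turn [-1.1, 3.9, -1.4]
[6, 2, -3] [6, 2, -2] [6, 2, -2] [6, 3, -1] [6, 3, -1] [7, 2, 0] [6, 3, 0] [6, 3, 1] [5, 4, 1] [6, 3, 1] [6, 4, 2] [5, 3, 3] [5, 4, 3] [5, 3, 3] [4, 4, 3] [4, 4, 4] [4, 4, 5] [3, 3, 4] [3, 4, 5] [2, 4, 5] [2, 4, 6] [1, 3, 5] [2, 4, 6] [0, 3, 6] [0, 4, 6] [0, 3, 5] [-1, 3, 6] [-2, 3, 6] [-1, 3, 6] [-3, 2, 6] [-3, 3, 6] [-3, 2, 5] [-3, 2, 6] [-4, 2, 5]
end [433.4 -50.8  80.4] [-88.1 -61.4 153.4] err [ 0.3  0.2 -0.4] [ 0.3 -1.2  1.4]
```

```bash
python3 -m handwheel '[[0.2,[0,0,-15],[0,0,0]],[0.2,[0,0,-20],[0,0,0]],[0.2,[0,0,-20],[0,0,0]],[0.2,[0,0,-25],[0,0,0]],[0.2,[0,0,-20],[0,0,0]],[0.2,[0,0,-20],[0,0,0]],[0.2,[6,2,-3],[-1.1,3.9,-1.4]],[0.2,[6,2,-2],[-1.1,3.9,-1.4]],[0.2,[6,2,-2],[-1.1,3.9,-1.4]],[0.2,[6,3,-1],[-1.1,3.9,-1.4]]]' 20
python3 -m handwheel '[[0.2,[6,3,-1],[-1.1,3.9,-1.4]],[0.2,[7,2,0],[-1.1,3.9,-1.4]],[0.2,[6,3,0],[-1.1,3.9,-1.4]],[0.2,[6,3,1],[-1.1,3.9,-1.4]],[0.2,[5,4,1],[-1.1,3.9,-1.4]],[0.2,[6,3,1],[-1.1,3.9,-1.4]],[0.2,[6,4,2],[-1.1,3.9,-1.4]],[0.2,[5,3,3],[-1.1,3.9,-1.4]],[0.2,[5,4,3],[-1.1,3.9,-1.4]],[0.2,[5,3,3],[-1.1,3.9,-1.4]]]' 20
python3 - <<'E'
from kin import *
snap('scene','s7')
print(np.round(env.state()['qpos']))
J=np.array([np.cos(np.radians(156)),np.sin(np.radians(156)),0]);P=np.array([392,-32,80])-45.7*J
plan(P,frame(246,-60),20)
E
```

```text
time_s: 11.53
ee_pos: [477.1, 91.1, 216.4]
ee_rot: [-101.9, 22.3, -92.5]
force: [0.4, -0.6, -0.8]
gripper_width: 29.9
time_s: 12.37
ee_pos: [462.4, 43.3, 170.1]
ee_rot: [-118.5, -5.0, -124.3]
force: [0.4, 0.1, -0.9]
gripper_width: 29.9
[-4. 25. 90. 10. 93. 30.]
turn [-1.0, 3.8, -1.3]
[4, 4, 4] [4, 3, 4] [4, 4, 4] [3, 3, 4] [3, 4, 5] [2, 3, 5] [2, 4, 5] [2, 3, 6] [1, 4, 5] [0, 3, 6] [1, 3, 6] [-1, 4, 5] [0, 3, 6] [-2, 2, 6] [-1, 3, 6] [-2, 3, 5] [-3, 2, 6] [-3, 3, 6] [-3, 2, 5] [-4, 2, 5]
end [433.8 -50.7  79.5] [-90.2 -59.4 156.8] err [-0.   0.1  0.5] [-0.6  0.4 -0.6]
```

View pics/s7.png

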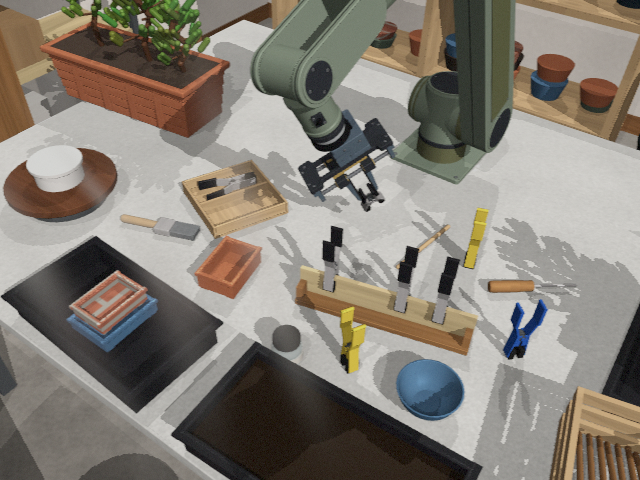

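The tired clamp is in the fingers at (372,195) and the three sound ones are still on the board at (332,250), (405,280) and (447,285). Turning it further toward flat.

```bash
python3 -m handwheel '[[0.2,[4,4,4],[-1,3.8,-1.3]],[0.2,[4,3,4],[-1,3.8,-1.3]],[0.2,[4,4,4],[-1,3.8,-1.3]],[0.2,[3,3,4],[-1,3.8,-1.3]],[0.2,[3,4,5],[-1,3.8,-1.3]],[0.2,[2,3,5],[-1,3.8,-1.3]],[0.2,[2,4,5],[-1,3.8,-1.3]],[0.2,[2,3,6],[-1,3.8,-1.3]],[0.2,[1,4,5],[-1,3.8,-1.3]],[0.2,[0,3,6],[-1,3.8,-1.3]]]' 20
python3 -m handwheel '[[0.2,[1,3,6],[-1,3.8,-1.3]],[0.2,[-1,4,5],[-1,3.8,-1.3]],[0.2,[0,3,6],[-1,3.8,-1.3]],[0.2,[-2,2,6],[-1,3.8,-1.3]],[0.2,[-1,3,6],[-1,3.8,-1.3]],[0.2,[-2,3,5],[-1,3.8,-1.3]],[0.2,[-3,2,6],[-1,3.8,-1.3]],[0.2,[-3,3,6],[-1,3.8,-1.3]],[0.2,[-3,2,5],[-1,3.8,-1.3]],[0.2,[-4,2,5],[-1,3.8,-1.3]]]' 20
python3 - <<'E'
from kin import *
im=snap('scene','s8');snap('top','t8')
print(np.round(env.state()['qpos']))
cv2.imwrite('pics/s8b.png',cv2.resize(im[110:260,270:470,::-1],None,fx=4,fy=4))
E
```

```text
time_s: 13.25
ee_pos: [449.1, -3.1, 125.6]
ee_rot: [-118.6, -35.1, -152.9]
force: [-0.5, 1.3, -1.0]
gripper_width: 29.7
time_s: 14.08
ee_pos: [434.9, -49.8, 80.5]
ee_rot: [-90.7, -59.2, 157.4]
force: [1.4, -0.2, -1.3]
gripper_width: 29.9
[-14.  47.  83.   8. 109.  97.]
```

View pics/s8b.png

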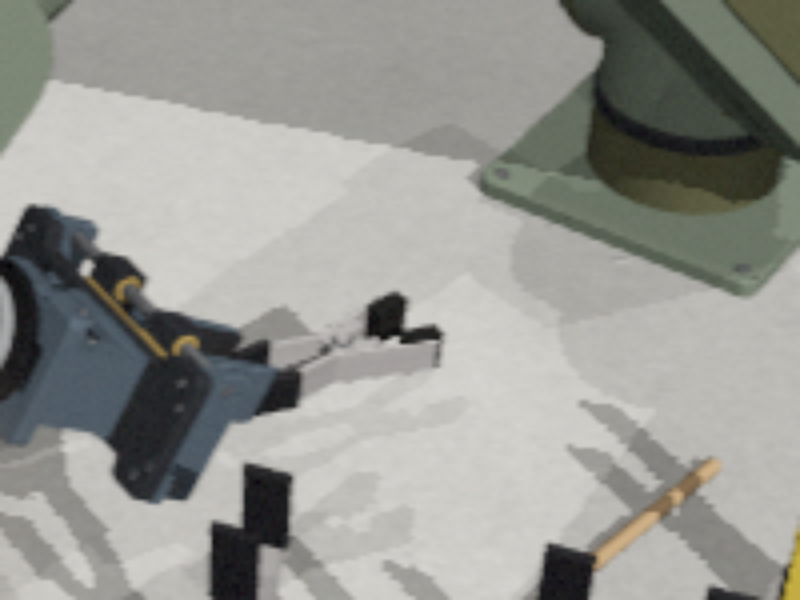

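View pics/t8.png

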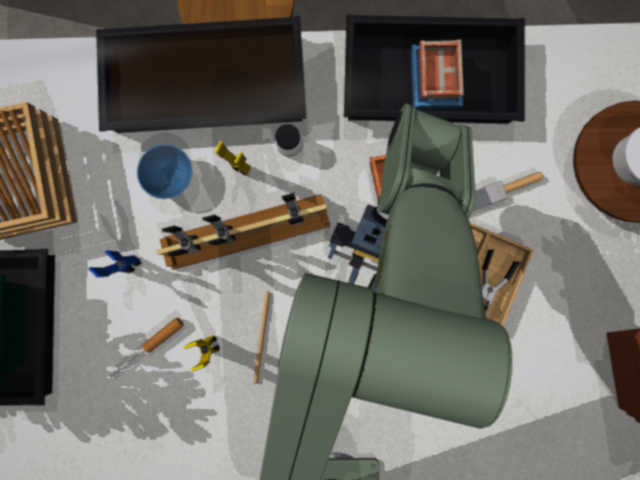

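```bash
python3 - <<'E'
from kin import *
p,R=cur()
# clamp in tool frame from board grasp
Rb=Ro.from_euler('xyz',[-90,29.6,-75.7],degrees=True);pb=np.array([600.4,138.2,146.7])
for piv in((602,134.5,101),):
  off=Rb.inv().apply(np.array(piv)-pb); J=Rb.inv().apply([0,0,-1]); Y=Rb.inv().apply([.245,-.97,0]); X=Rb.inv().apply([.97,.245,0])
  print('off',off.round(1),'J',J.round(3))
  Pw=p+R.apply(off); Jw=R.apply(J); Yw=R.apply(Y);Xw=R.apply(X); print('pivot',Pw.round(1),'J',Jw.round(3),'up',Yw.round(3))
  for a in(-81,-60,0,58): print(a,[((proj('scene',Pw+Jw*a+Yw*y+Xw*0)-[270,110])*4).round().tolist() for y in(-12,12)])
  for sx in(-1,1):
    # arms opened by .3 rad total -> each jaw rotated .15 from middle 
    e=Pw+Jw*58*np.cos(.15)+Xw*sx*(58*np.sin(.15)+12); print('jaw',sx,[((proj('scene',e+Yw*y)-[270,110])*4).round().tolist() for y in(-12,12)])
E
```

```text
off [26.  37.8  0.6] J [ 0.494  0.869 -0.   ]
pivot [392.  -33.2  82.6] J [-0.919  0.393 -0.02 ] up [-0.02   0.003  1.   ]
-81 [[214.0, 404.0], [215.0, 370.0]]
-60 [[245.0, 392.0], [247.0, 359.0]]
0 [[333.0, 360.0], [336.0, 326.0]]
58 [[415.0, 329.0], [419.0, 296.0]]
jaw -1 [[435.0, 348.0], [439.0, 315.0]]
jaw 1 [[394.0, 311.0], [398.0, 278.0]]
```

```bash
python3 - <<'E'
from kin import *
p,R=cur(); print(R.inv().apply([0,0,-1]).round(3))
E
python3 -m handwheel '[[0.2,[-7,4,0],[0,0,0]],[0.2,[-7,4,0],[0,0,0]],[0.2,[-7,4,0],[0,0,0]],[0.2,[-7,4,0],[0,0,0]],[0.2,[-7,4,0],[0,0,0]],[0.2,[-7,4,0],[0,0,0]],[0.2,[-4,2,0],[0,0,0]],[0.2,[-2,1,0],[0,0,0]],[0.2,[0,0,0],[0,0,0]],[0.2,[0,0,0],[0,0,0]]]' 20
```

```text
[-0.859  0.511  0.007]
time_s: 15.02
ee_pos: [436.2, -50.1, 26.1]
ee_rot: [-90.8, -59.2, 157.6]
force: [-1.4, -0.6, -0.9]
gripper_width: 29.9
```

```bash
python3 - <<'E'
from kin import *
im=snap('scene','s9')
cv2.imwrite('pics/s9b.png',cv2.resize(im[110:260,270:470,::-1],None,fx=4,fy=4))
E
python3 -m handwheel '[[0.2,[-1.7,1,0],[0,0,0]],[0.2,[0,0,0],[0,0,0]],[0.2,[-1.7,1,0],[0,0,0]],[0.2,[0,0,0],[0,0,0]],[0.2,[-1.7,1,0],[0,0,0]],[0.2,[0,0,0],[0,0,0]],[0.2,[-0.9,0.5,0],[0,0,0]],[0.2,[-0.9,0.5,0],[0,0,0]],[0.2,[0,0,0],[0,0,0]],[0.2,[0,0,0],[0,0,0]]]' 20
```

```text
time_s: 15.9
ee_pos: [436.2, -50.0, 18.0]
ee_rot: [-90.7, -59.2, 157.6]
force: [-0.9, 0.7, -1.1]
gripper_width: 29.5
```

View pics/s9b.png

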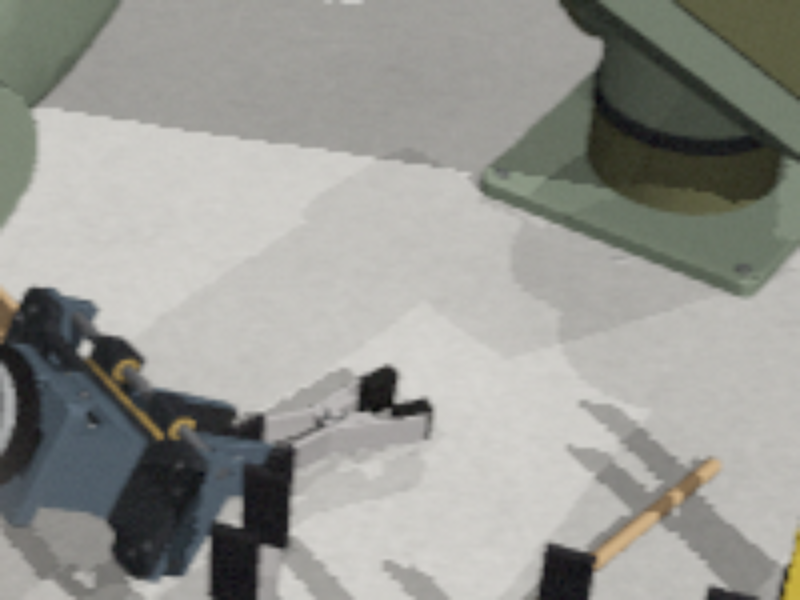

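```bash
python3 -m handwheel '[[0.2,[-0.9,0.5,0],[0,0,0]],[0.2,[0,0,0],[0,0,0]],[0.2,[-0.9,0.5,0],[0,0,0]],[0.2,[0,0,0],[0,0,0]],[0.2,[-0.9,0.5,0],[0,0,0]],[0.2,[0,0,0],[0,0,0]],[0.2,[-0.9,0.5,0],[0,0,0]],[0.2,[0,0,0],[0,0,0]],[0.2,[0,0,0],[0,0,0]],[0.2,[0,0,0],[0,0,0]]]' 20
python3 - <<'E'
from kin import *
im=snap('scene','s10')
cv2.imwrite('pics/s10b.png',cv2.resize(im[185:245,310:410,::-1],None,fx=8,fy=8))
E
```

```text
time_s: 16.73
ee_pos: [436.3, -50.1, 14.0]
ee_rot: [-90.7, -59.2, 157.6]
force: [0.6, -0.0, -0.8]
gripper_width: 29.9
```

View pics/s10b.png

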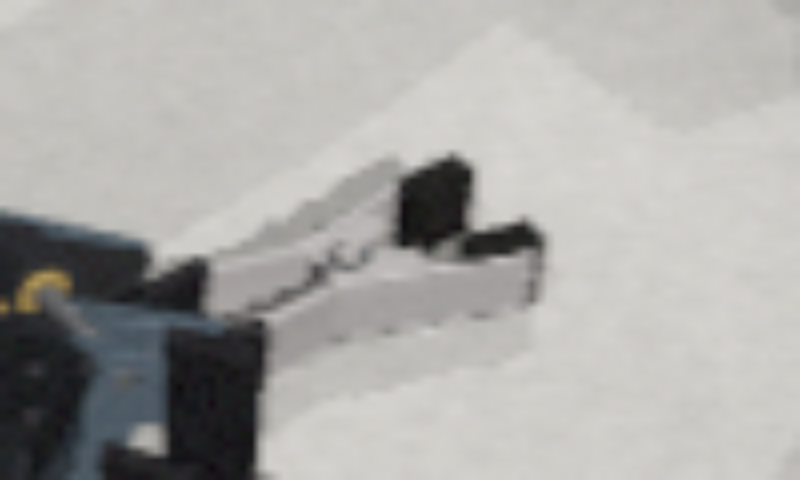

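```bash
python3 -m handwheel '[[0.2,[-0.9,0.5,0],[0,0,0]],[0.2,[0,0,0],[0,0,0]],[0.2,[-0.9,0.5,0],[0,0,0]],[0.2,[0,0,0],[0,0,0]],[0.2,[-0.9,0.5,0],[0,0,0]],[0.2,[0,0,0],[0,0,0]],[0.2,[-0.9,0.5,0],[0,0,0]],[0.2,[0,0,0],[0,0,0]],[0.2,[0,0,0],[0,0,0]],[0.2,[0,0,0],[0,0,0]]]' 20
python3 - <<'E'
from kin import *
im=snap('scene','s11')
cv2.imwrite('pics/s11b.png',cv2.resize(im[185:245,310:410,::-1],None,fx=8,fy=8))
s=env.state();print(s['force'],s['torque'])
E
```

```text
time_s: 17.62
ee_pos: [436.4, -50.1, 9.9]
ee_rot: [-90.7, -59.2, 157.6]
force: [-0.7, -0.9, -0.2]
gripper_width: 29.8
[-0.00272833 -0.2192849  -0.97715031] [-0.20499326 -0.52481526  0.02792408]
```

View pics/s11b.png

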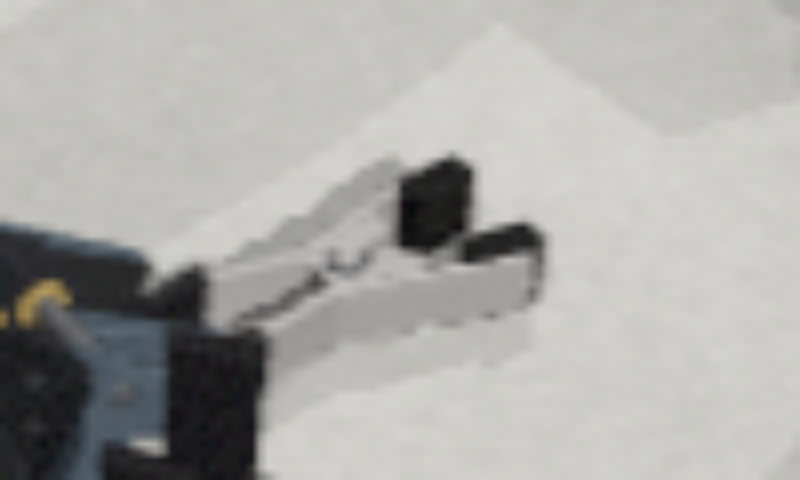

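```bash
python3 -m handwheel '[[0.2,[-0.9,0.5,0],[0,0,0]],[0.2,[0,0,0],[0,0,0]],[0.2,[0,0,0],[0,0,0]],[0.2,[-0.9,0.5,0],[0,0,0]],[0.2,[0,0,0],[0,0,0]],[0.2,[0,0,0],[0,0,0]],[0.2,[-0.9,0.5,0],[0,0,0]],[0.2,[0,0,0],[0,0,0]],[0.2,[0,0,0],[0,0,0]],[0.2,[0,0,0],[0,0,0]]]' 20
python3 - <<'E'
from kin import *
im=snap('scene','s12')
cv2.imwrite('pics/s12b.png',cv2.resize(im[185:245,310:410,::-1],None,fx=8,fy=8))
s=env.state();print(s['force'],s['torque'])
E
```

```text
time_s: 18.5
ee_pos: [436.5, -50.0, 8.3]
ee_rot: [-90.8, -59.2, 157.6]
force: [2.3, -1.2, 7.5]
gripper_width: 29.9
[ 2.0678494  -1.07818013  7.16158513] [ 0.11737938  0.40487917 -0.01105802]
```

View pics/s12b.png

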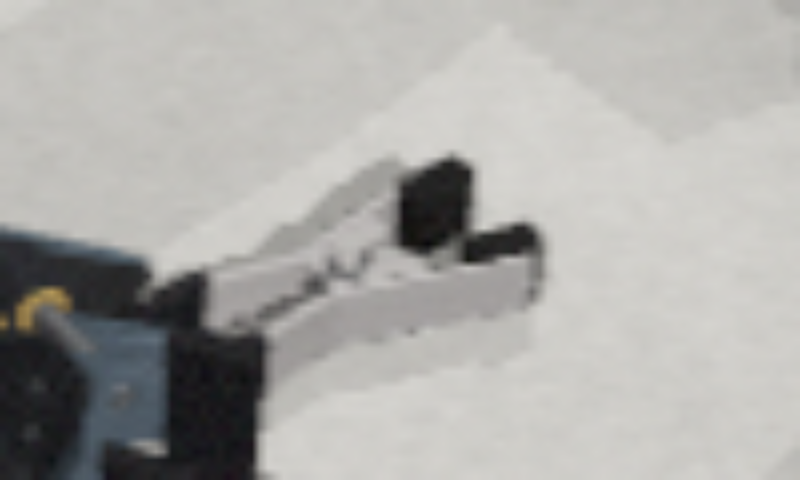

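It's down: 7.5 N up, with the jaw end and near side on the bench. Opening gradually.

```bash
python3 -m handwheel '[[0.35,[0.5,-0.3,0],[0,0,0]],[0.38,[0,0,0],[0,0,0]],[0.42,[0,0,0],[0,0,0]],[0.46,[0,0,0],[0,0,0]],[0.5,[0,0,0],[0,0,0]],[0.55,[0,0,0],[0,0,0]],[0.6,[0,0,0],[0,0,0]],[0.65,[0,0,0],[0,0,0]],[0.7,[0,0,0],[0,0,0]],[0.8,[0,0,0],[0,0,0]]]' 12
python3 -m handwheel '[[0.85,[0,0,0],[0,0,0]],[0.85,[0,0,0],[0,0,0]],[0.85,[0,0,0],[0,0,0]],[0.85,[0,0,0],[0,0,0]],[0.9,[0,-2,0],[0,0,0]],[0.9,[1,-4,0],[0,0,0]],[0.9,[2,-8,0],[0,0,0]],[0.9,[2,-12,0],[0,0,0]],[0.9,[2,-12,0],[0,0,0]],[0.9,[2,-12,0],[0,0,0]]]' 12
python3 - <<'E'
from kin import *
im=snap('scene','s13')
cv2.imwrite('pics/s13b.png',cv2.resize(im[130:280,250:450,::-1],None,fx=4,fy=4))
s=env.state();print(s['force'],s['torque'])
E
```

```text
time_s: 19.38
ee_pos: [436.8, -50.1, 6.8]
ee_rot: [-90.7, -59.1, 157.6]
force: [0.7, -0.5, 0.3]
gripper_width: 67.9
time_s: 20.22
ee_pos: [472.6, -65.7, 41.5]
ee_rot: [-90.8, -59.1, 157.6]
force: [1.0, 0.3, -0.8]
gripper_width: 82.4
[0.68363653 0.31227203 0.66973342] [-0.18747211 -0.55358207 -0.01052316]
```

View pics/s13b.png

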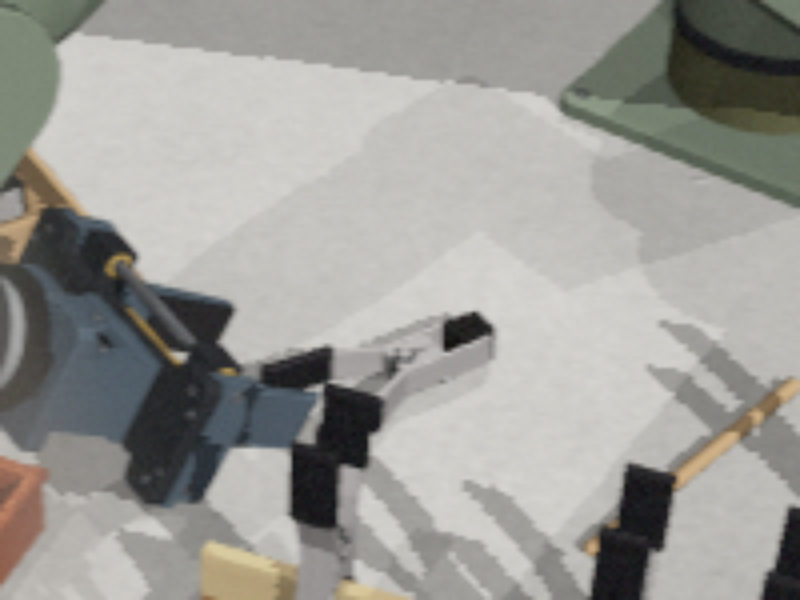

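The clamp lies flat with its jaws shut (crop (468,330)) and the fingers are free of it. I'll back off, stand the tool upright and look from above.

```bash
python3 - <<'E'
from kin import *
plan([540,-190,170],frame(246,0),10)
E
```

```text
turn [-0.0, 0.1, 5.9]
[5, -16, 9] [4, -16, 8] [2, -17, 9] [0, -17, 9] [-1, -17, 9] [-4, -16, 8] [-4, -16, 9] [-7, -16, 9] [-8, -14, 8] [-10, -14, 9]
end [ 540.1 -190.   169.8] [-9.000e+01  1.000e-01  1.561e+02] err [-0.1  0.   0.2] [-0.   0.1 -0.1]
```

```bash
python3 -m handwheel '[[0.95,[0,-20,0],[0,0,0]],[0.95,[0,-30,0],[0,0,0]],[0.95,[2,-15,9],[0,0,5.9]],[0.95,[2,-17,9],[0,0,5.9]],[0.95,[0,-17,9],[0,0,5.9]],[0.95,[-1,-17,9],[0,0,5.9]],[0.95,[-4,-16,8],[0,0,5.9]],[0.95,[-4,-16,9],[0,0,5.9]],[0.95,[-7,-14,9],[0,0,5.9]],[0.95,[-8,-14,8],[0,0,5.9]]]' 12
python3 - <<'E'
from kin import *
im=snap('top','t14'); im=snap('scene','s14')
p,R=cur();print(np.round(env.state()['qpos']),p)
for cam in('top','scene'):
    for r in env.masks_of(cam,'clamp_a_pivot'): print(cam,round(r['p'],2),np.round(r['location']),r['region'].sum())
E
```

```text
time_s: 21.1
ee_pos: [573.2, -186.1, 155.7]
ee_rot: [-90.4, -11.6, 157.0]
force: [0.1, 0.7, -0.2]
gripper_width: 86.6
[-20.  29.  79.   1.  84.  93.] [ 572.26012929 -185.9802822   158.69366202]
top 0.68 [291. 208.] 337
scene 0.92 [330. 257.] 902
```

View pics/t14.png

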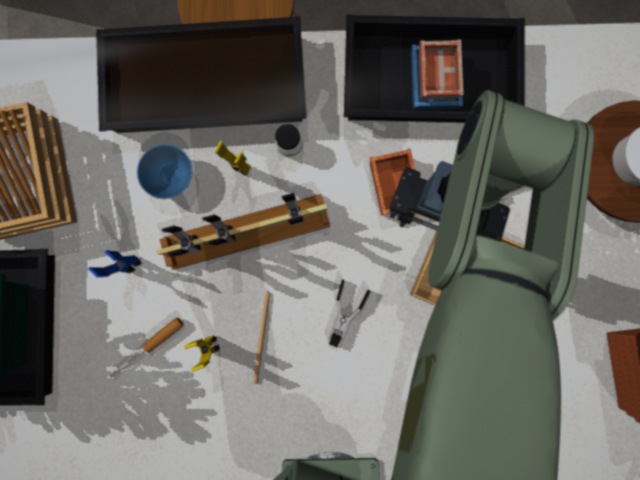

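View pics/s14.png

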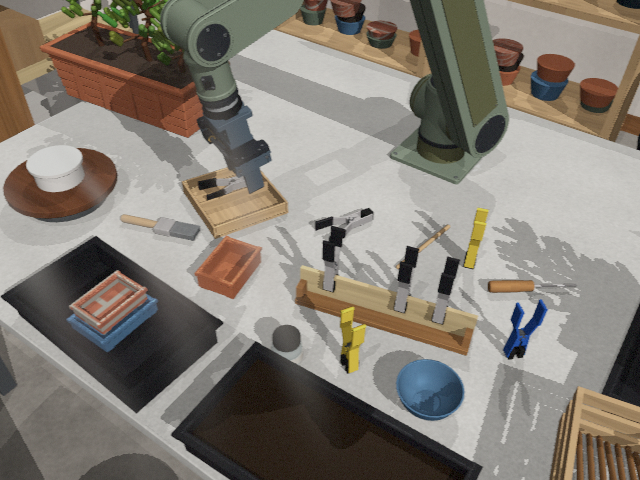

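The top view shows the tired clamp flat, jaws at (335,340) and handles up to (340,283) and (367,292). It's also visible at (345,220) in the scene view. The three sound clamps are still on the board.

```bash
python3 - <<'E'
import cv2
im=cv2.imread('pics/t14.png'); cv2.imwrite('pics/t14b.png',cv2.resize(im[270:360,300:400],None,fx=6,fy=6,interpolation=cv2.INTER_CUBIC))
im=cv2.imread('pics/s14.png'); cv2.imwrite('pics/s14b.png',cv2.resize(im[195:255,300:400],None,fx=6,fy=6,interpolation=cv2.INTER_CUBIC))
E
```

```text
(no output)
```

View pics/t14b.png

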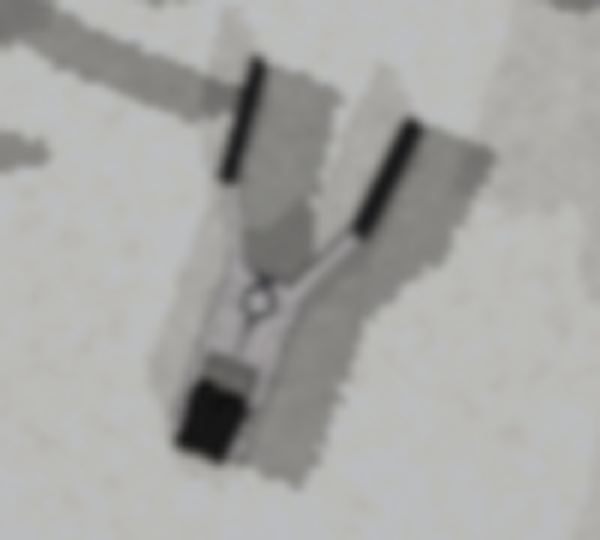

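View pics/s14b.png

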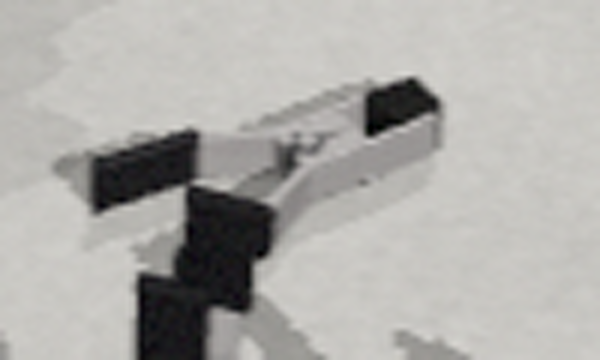

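```bash
python3 - <<'E'
from kin import *
g=lambda u,v,z=22: at_z('top',u/6+300,v/6+270,z)
P=g(257,302,24);H=(g(257,60)+g(416,122))/2;Jp=(g(177,447)+g(222,463))/2
print('pivot',P.round(1),'H',H.round(1),np.linalg.norm(H-P)[None].round(1),'J',Jp.round(1))
d=P-H;print('heading from handles',np.degrees(np.arctan2(d[1],d[0])),'hands width',np.linalg.norm(g(257,60)-g(416,122)))
d=Jp-P;print(np.degrees(np.arctan2(d[1],d[0])),np.linalg.norm(d)); d=Jp-H;print(np.degrees(np.arctan2(d[1],d[0])),np.linalg.norm(d))
# scene pivot at crop ~(290,150)
print('scene pivot',at_z('scene',290/6+300,150/6+195,24).round(1))
# tray corners in both, from original pictures
b=np.radians(157)
E
```

```text
pivot [394.7 -36.5  24. ] H [468.5 -66.7  22. ] [79.8] J [341.2 -15.   22. ]
heading from handles 157.81627108753253 hands width 60.77845681596866
158.09573611654733 57.68862372300943
157.93353240637208 137.40429299122007
scene pivot [411.8 -31.5  24. ]
```

```bash
python3 - <<'E'
from kin import *
print((proj('scene',[394.7,-36.5,24])-[300,195])*6, (proj('scene',[396.5,-35,24])-[300,195])*6)
plan([388,-32.5,80],frame(248,0),9)
E
```

```text
[303.26109696 121.96087609] [303.97173885 125.8527841 ]
turn [0.1, -0.1, 1.3]
[23, 13, -7] [24, 13, -8] [23, 13, -8] [24, 12, -7] [24, 11, -8] [25, 11, -8] [25, 10, -8] [24, 9, -8] [25, 9, -8]
end [388.6 -32.3  80.1] [-89.6  -0.3 157.9] err [-0.6 -0.2 -0.1] [-0.4 -0.1  0.3]
```

```bash
python3 -m handwheel '[[0.9,[23,13,-7],[0,-0.1,1.3]],[0.9,[24,13,-8],[0,-0.1,1.3]],[0.8,[23,13,-8],[0,-0.1,1.3]],[0.7,[24,12,-7],[0,-0.1,1.3]],[0.6,[24,11,-8],[0,-0.1,1.3]],[0.6,[25,11,-8],[0,-0.1,1.3]],[0.6,[25,10,-8],[0,-0.1,1.3]],[0.6,[24,9,-8],[0,-0.1,1.3]],[0.6,[23,9,-8],[0,-0.1,1.3]],[0.6,[0,0,0],[0,0,0]]]' 5
python3 - <<'E'
from kin import *
p,R=cur();print(p,np.round(env.state()['qpos']))
im=snap('scene','s15'); cv2.imwrite('pics/s15b.png',cv2.resize(im[130:255,290:410,::-1],None,fx=5,fy=5,interpolation=cv2.INTER_CUBIC))
plan([390,-32.5,20],frame(248,0),8)
E
```

```text
time_s: 22.13
ee_pos: [383.3, -29.9, 76.3]
ee_rot: [-90.3, -1.1, 158.0]
force: [-1.2, -0.9, -0.4]
gripper_width: 54.9
[383.28786922 -29.92877841  76.32515897] [ -7.   9. 122.   1.  50. 105.]
turn [0.0, -0.0, 0.1]
[0, 7, 0] [-1, 7, 0] [0, 8, 0] [-1, 7, 0] [0, 7, 0] [-1, 7, 0] [0, 7, 1] [0, 8, 0]
end [389.5 -32.7  19.5] [-90.4   0.  158. ] err [0.5 0.2 0.5] [ 0.4 -0.  -0. ]
```

View pics/s15b.png

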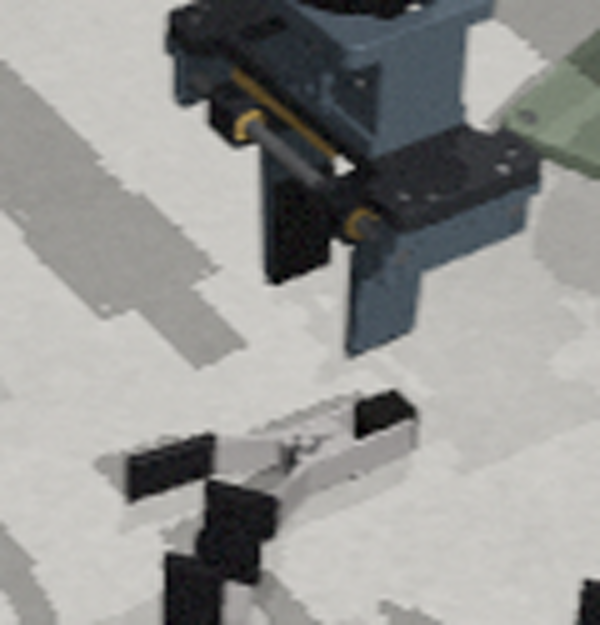

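```bash
python3 -m handwheel '[[0.6,[-1,7,0],[0,0,0.2]],[0.6,[-1,7,0],[0,0,0.2]],[0.6,[-1,7,0],[0,0,0.2]],[0.6,[-1,7,0],[0,0,0.2]],[0.6,[-1,7,0],[0,0,0.2]],[0.6,[-1,7,0],[0,0,0]],[0.6,[-1,7,0],[0,0,0]],[0.6,[0,7,0],[0,0,0]],[0.6,[0,0,0],[0,0,0]],[0.6,[0,0,0],[0,0,0]]]' 5
python3 - <<'E'
from kin import *
im=snap('scene','s16'); cv2.imwrite('pics/s16b.png',cv2.resize(im[130:255,290:410,::-1],None,fx=5,fy=5,interpolation=cv2.INTER_CUBIC))
E
```

```text
time_s: 23.02
ee_pos: [398.0, -35.3, 23.4]
ee_rot: [-90.5, 0.7, 157.8]
force: [1.1, -0.8, -0.8]
gripper_width: 54.7
```

View pics/s16b.png

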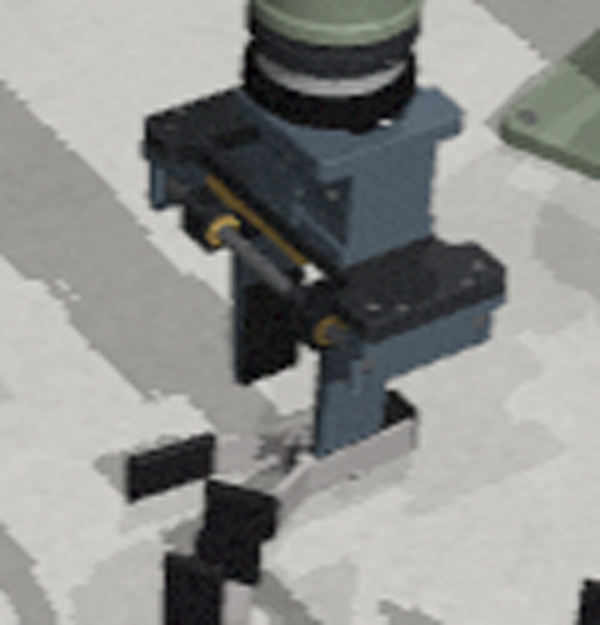

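```bash
python3 - <<'E'
from kin import *
p,R=cur();print(p)
f=lambda q:((proj('scene',q)-[290,130])*5).round()
for r in(14,18,22):print('tip front corners r',r,[f(p+R.apply([x,-r,27.4+14])) for x in(-16,16)])
q=p.copy();q[2]=24;print('TCP on top plane',f(q)); q2=q+R.apply([10,0,0]);print('10mm J',f(q2))
print('neck edges at TCP x', f(q+R.apply([0,0,13.5])),f(q+R.apply([0,0,-13.5])))
E
```

```text
[398.3356329  -35.307503    23.74317104]
tip front corners r 14 [array([224., 372.]), array([280., 351.])]
tip front corners r 18 [array([225., 366.]), array([281., 344.])]
tip front corners r 22 [array([225., 359.]), array([281., 337.])]
TCP on top plane [301. 432.]
10mm J [318. 425.]
neck edges at TCP x [284. 416.] [317. 448.]
```

```bash
python3 - <<'E'
from kin import *
p,R=cur()
f=lambda q:((proj('scene',q)-[290,130])*5).round()
for r in(10,14,18,22):print('tip front corners r',r,[f(p+R.apply([x,-r,-27.4-t])) for t in(10,14) for x in(-16,16)])
E
python3 - <<'E'
import cv2
im=cv2.imread('pics/s15.png'); cv2.imwrite('pics/s15c.png',cv2.resize(im[200:235,330:380],None,fx=16,fy=16,interpolation=cv2.INTER_CUBIC))
E
```

```text
tip front corners r 10 [array([320., 472.]), array([376., 448.]), array([325., 477.]), array([382., 453.])]
tip front corners r 14 [array([320., 465.]), array([377., 442.]), array([325., 470.]), array([382., 447.])]
tip front corners r 18 [array([321., 458.]), array([378., 435.]), array([326., 463.]), array([383., 440.])]
tip front corners r 22 [array([321., 452.]), array([378., 428.]), array([326., 457.]), array([384., 433.])]
```

View pics/s15c.png

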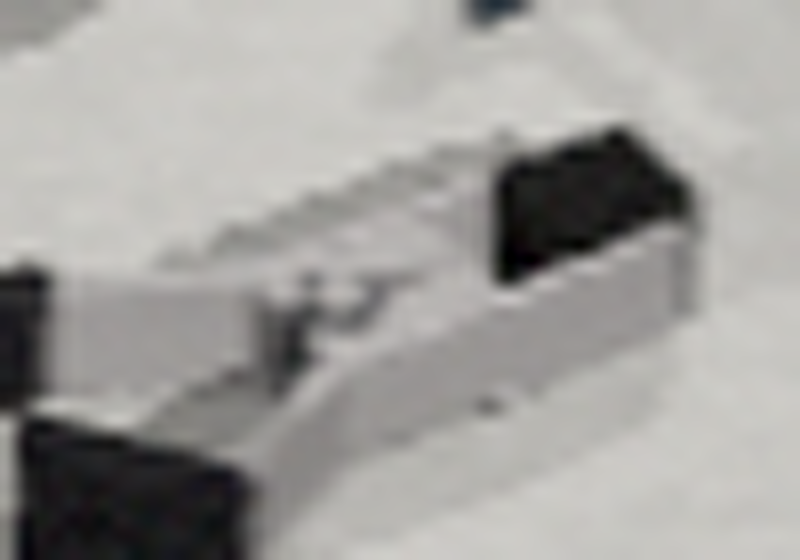

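```bash
python3 -m handwheel '[[0.6,[2,3,-1],[0,0,0]],[0.6,[2,3,-1],[0,0,0]],[0.6,[2,3,-0.5],[0,0,0]],[0.6,[2,3,0],[0,0,0]],[0.6,[0,4,0],[0,0,0]],[0.6,[0,4,0],[0,0,0]],[0.6,[0,4,0],[0,0,0]],[0.6,[0,3,0],[0,0,0]],[0.6,[0,1,0],[0,0,0]],[0.6,[0,0,0],[0,0,0]]]' 5
python3 - <<'E'
from kin import *
im=snap('scene','s17'); cv2.imwrite('pics/s17b.png',cv2.resize(im[130:255,290:410,::-1],None,fx=5,fy=5,interpolation=cv2.INTER_CUBIC))
p,R=cur();print(p,R.inv().apply(env.state()['force']))
E
```

```text
time_s: 23.9
ee_pos: [392.1, -29.9, -4.6]
ee_rot: [-90.5, 0.7, 157.8]
force: [-0.2, 0.3, 0.3]
gripper_width: 54.8
[392.26840147 -29.92532618  -4.43578898] [ 0.4199553  -0.78002625  0.64921285]
```

View pics/s17b.png

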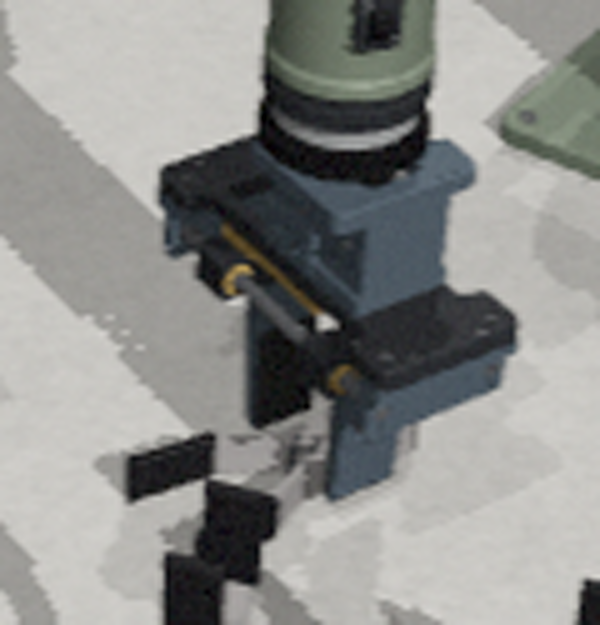

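```bash
python3 -m handwheel '[[0.5,[0,0,0],[0,0,0]],[0.45,[0,0,0],[0,0,0]],[0.4,[0,0,0],[0,0,0]],[0.36,[0,0,0],[0,0,0]],[0.33,[0,0,0],[0,0,0]],[0.3,[0,0,0],[0,0,0]],[0.2,[0,0,0],[0,0,0]],[0.2,[0,0,0],[0,0,0]],[0.2,[0,0,0],[0,0,0]],[0.2,[0,0,0],[0,0,0]]]' 8
python3 - <<'E'
from kin import *
im=snap('scene','s18'); cv2.imwrite('pics/s18b.png',cv2.resize(im[130:255,290:410,::-1],None,fx=5,fy=5,interpolation=cv2.INTER_CUBIC))
p,R=cur();print(p,env.state()['force'])
E
```

```text
time_s: 24.78
ee_pos: [392.4, -29.9, -4.2]
ee_rot: [-90.5, 0.8, 157.8]
force: [0.5, -1.3, 0.9]
gripper_width: 27.6
[392.41679337 -29.95364     -4.21606526] [ 0.40308354 -1.33903614  0.90189946]
```

View pics/s18b.png

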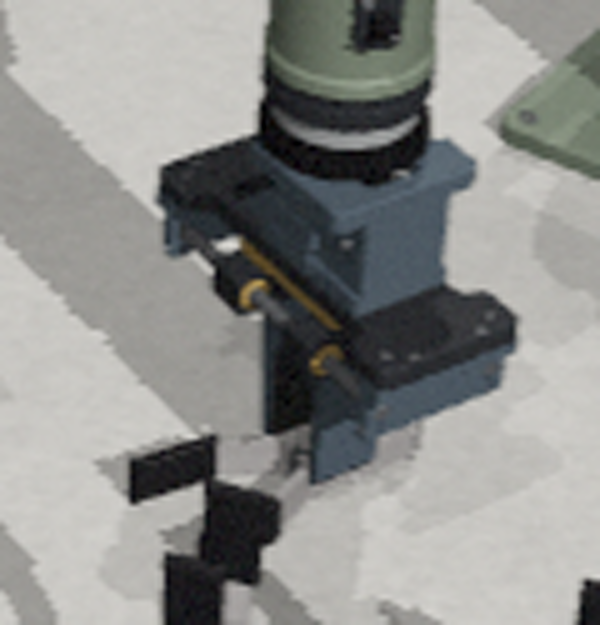

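```bash
python3 - <<'E'
from kin import *
p,R=cur()
f=lambda q:((proj('scene',q)-[290,130])*5).round()
for r in(4,8,12,16,20):print(r,p[2]+r,[f(p+R.apply([x,-r,-13.8-t])).tolist() for t in(8,12) for x in(-16,16)])
E
python3 - <<'E'
import cv2
im=cv2.imread('pics/s18.png'); cv2.imwrite('pics/s18c.png',cv2.resize(im[200:240,330:385],None,fx=14,fy=14,interpolation=cv2.INTER_CUBIC))
E
```

```text
4 -0.21606525654125885 [[313.0, 505.0], [368.0, 482.0], [318.0, 510.0], [373.0, 487.0]]
8 3.783934743458741 [[314.0, 499.0], [369.0, 476.0], [319.0, 504.0], [374.0, 481.0]]
12 7.783934743458741 [[314.0, 493.0], [370.0, 469.0], [319.0, 497.0], [375.0, 474.0]]
16 11.78393474345874 [[315.0, 486.0], [370.0, 463.0], [320.0, 491.0], [375.0, 468.0]]
20 15.78393474345874 [[315.0, 480.0], [371.0, 456.0], [320.0, 484.0], [376.0, 461.0]]
```

View pics/s18c.png

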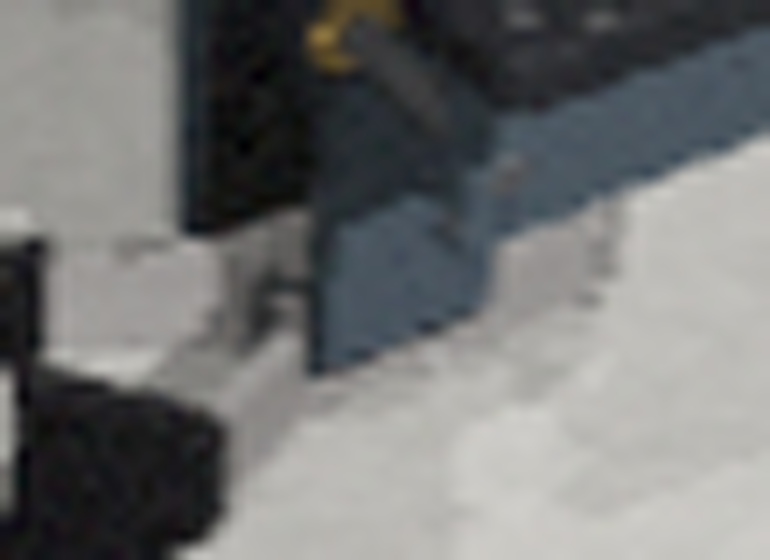

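```bash
python3 -m handwheel '[[0.36,[0,0,0],[0,0,0]],[0.36,[0,0,0],[0,0,0]],[0.36,[0,1.5,0],[0,0,0]],[0.36,[0,1.5,0],[0,0,0]],[0.36,[0,1.5,0],[0,0,0]],[0.36,[0,1.5,0],[0,0,0]],[0.36,[0,0,0],[0,0,0]],[0.36,[0,0,0],[0,0,0]],[0.36,[0,0,0],[0,0,0]],[0.36,[0,0,0],[0,0,0]]]' 8
```

```text
time_s: 25.67
ee_pos: [392.4, -29.9, -10.3]
ee_rot: [-90.5, 0.7, 157.8]
force: [0.4, -0.2, 0.2]
gripper_width: 33.1
```

Still no bench contact. Down 2 mm more, then close firmly.

```bash
python3 -m handwheel '[[0.36,[0,1,0],[0,0,0]],[0.36,[0,1,0],[0,0,0]],[0.36,[0,0,0],[0,0,0]],[0.3,[0,0,0],[0,0,0]],[0.2,[0,0,0],[0,0,0]],[0.2,[0,0,0],[0,0,0]],[0.2,[0,0,0],[0,0,0]],[0.2,[0,0,0],[0,0,0]],[0.2,[0,0,0],[0,0,0]],[0.2,[0,0,0],[0,0,0]]]' 20
python3 - <<'E'
from kin import *
im=snap('scene','s19'); cv2.imwrite('pics/s19c.png',cv2.resize(im[195:240,320:385,::-1],None,fx=12,fy=12,interpolation=cv2.INTER_CUBIC))
E
```

```text
time_s: 26.5
ee_pos: [392.4, -29.9, -12.3]
ee_rot: [-90.5, 0.7, 157.8]
force: [0.3, -0.2, -1.5]
gripper_width: 27.5
```

View pics/s19c.png

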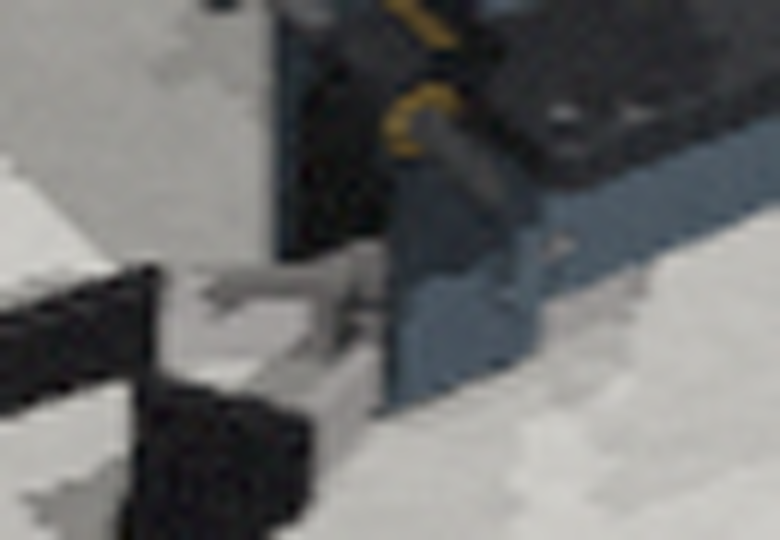

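```bash
python3 -m handwheel '[[0.2,[0,-3,0],[0,0,0]],[0.2,[0,-5,0],[0,0,0]],[0.2,[0,-8,0],[0,0,0]],[0.2,[0,-12,0],[0,0,0]],[0.2,[0,-16,0],[0,0,0]],[0.2,[0,-16,0],[0,0,0]],[0.2,[0,-16,0],[0,0,0]],[0.2,[0,-16,0],[0,0,0]],[0.2,[0,-14,0],[0,0,0]],[0.2,[0,0,0],[0,0,0]]]' 20
python3 - <<'E'
from kin import *
im=snap('scene','s20'); cv2.imwrite('pics/s20b.png',cv2.resize(im[130:255,290:410,::-1],None,fx=5,fy=5,interpolation=cv2.INTER_CUBIC))
cv2.imwrite('pics/tray_s.png',cv2.resize(im[150:245,170:300,::-1],None,fx=6,fy=6,interpolation=cv2.INTER_CUBIC))
im=snap('top','t20');cv2.imwrite('pics/tray_t.png',cv2.resize(im[205:345,400:550,::-1],None,fx=4,fy=4,interpolation=cv2.INTER_CUBIC))
E
```

```text
time_s: 27.38
ee_pos: [392.9, -30.4, 96.7]
ee_rot: [-90.6, 1.1, 157.8]
force: [1.1, 1.1, -1.1]
gripper_width: 27.3
```

View pics/s20b.png

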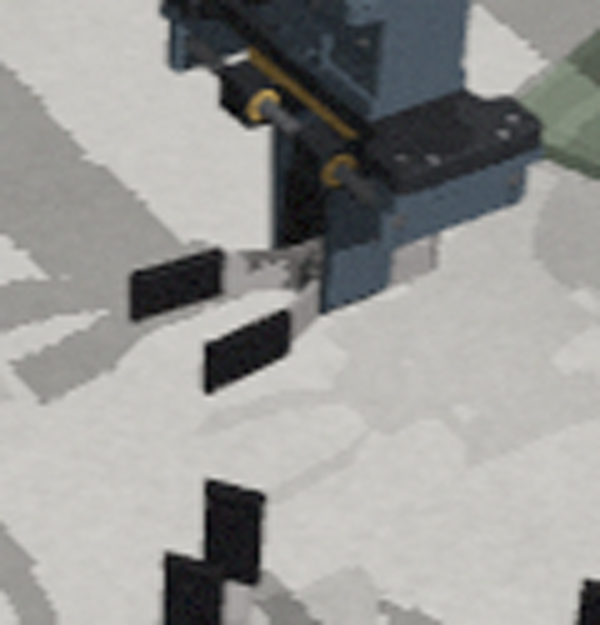

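View pics/tray_s.png

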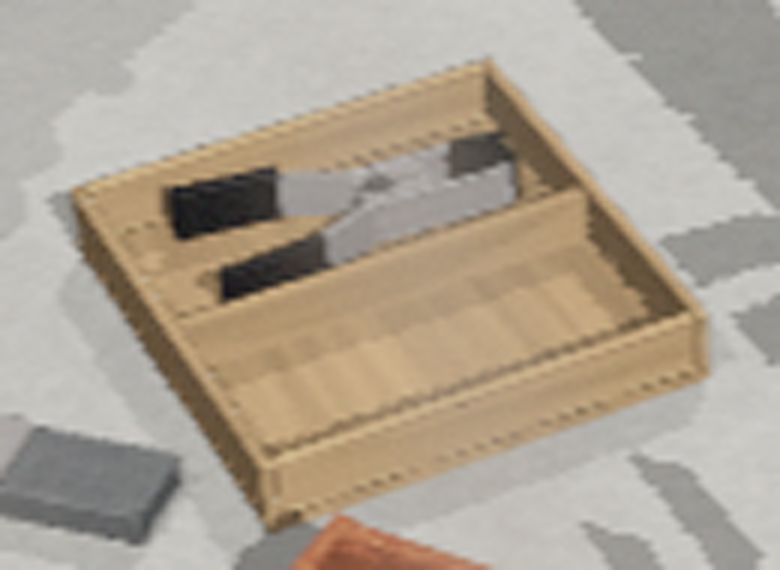

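View pics/t20.png

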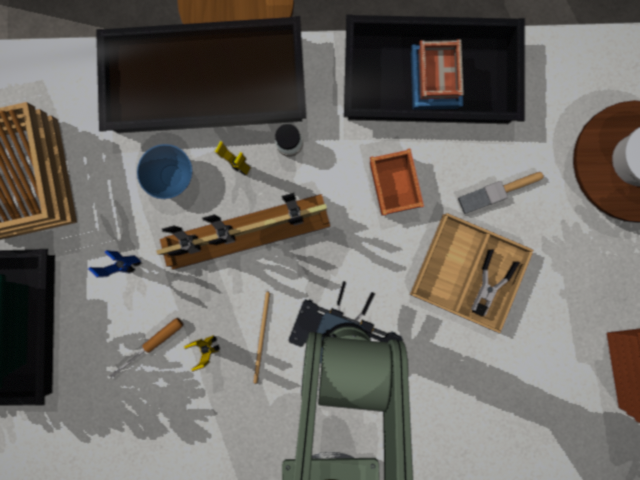

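```bash
python3 - <<'E'
from kin import *
g=lambda u,v:at_z('scene',u/6+170,v/6+150,34)
A,B,C,D,E1,E2=[g(*q) for q in((262,458),(707,318),(490,60),(75,190),(180,315),(590,190))]
for n,x in zip('ABCDEF',(A,B,C,D,E1,E2)): print(n,x.round(1))
h=lambda a,b:np.degrees(np.arctan2(*(b-a)[1::-1])).round(2)
print('headings',h(A,B),h(E1,E2),h(D,C)); print('free centre scene',((A+B+E1+E2)/4).round(1))
t=lambda u,v:at_z('top',u/4+400,v/4+205,34)
T=[t(*q) for q in((182,38),(45,355),(352,116),(230,425))]
print('free centre top',np.mean(T,0).round(1),h(T[0],T[1]),h(T[2],T[3]))
print([np.linalg.norm(x).round(1) for x in(A-B,E1-E2,D-C,A-E1,B-E2,E1-D)])
p,R=cur();print(p)
E
```

```text
A [ 620.1 -260.5   34. ]
B [ 455.  -175.3   34. ]
C [ 371.5 -355.8   34. ]
D [ 542.1 -434.    34. ]
E [ 576.  -343.9   34. ]
F [ 417.5 -264.3   34. ]
headings 152.73 153.32 155.39
free centre scene [ 517.2 -261.    34. ]
free centre top [ 511.6 -267.2   34. ] 154.78 156.23
[np.float64(185.8), np.float64(177.3), np.float64(187.7), np.float64(94.4), np.float64(96.5), np.float64(96.2)]
[390.94987067 -30.18814468  94.22750219]
```

The neck grasp held: both handles are spread, jaws shut, width 27.3 mm. Both cameras put the free bay centre at about (514,-265), heading about 155. Moving over it.

```bash
python3 - <<'E'
from kin import *
plan([496,-257,94],frame(245,0),12)
E
```

```text
turn [0.0, 0.2, -0.1]
[-15, 0, 14] [-16, 0, 14] [-15, 0, 14] [-15, 0, 14] [-16, 0, 14] [-15, 0, 14] [-16, 0, 14] [-15, 0, 14] [-16, 0, 14] [-16, 0, 14] [-15, 0, 13] [-16, 0, 14]
end [ 495.8 -257.1   93.6] [-90.5  -0.4 155.4] err [0.2 0.1 0.4] [0.5 0.4 0.4]
```

```bash
python3 -m handwheel '[[0.2,[-9,0,8],[0,0.2,-0.1]],[0.2,[-14,0,12],[0,0.3,-0.1]],[0.2,[-18,0,16],[0,0.3,-0.1]],[0.2,[-22,0,20],[0.1,0.3,-0.1]],[0.2,[-24,0,22],[0.1,0.3,-0.1]],[0.2,[-24,0,22],[0.1,0.3,-0.1]],[0.2,[-24,0,22],[0.1,0.3,-0.1]],[0.2,[-22,0,20],[0.1,0.3,-0.1]],[0.2,[-18,0,15],[0.1,0.3,-0.1]],[0.2,[-11,0,10],[0,0.2,0]]]' 20
python3 - <<'E'
from kin import *
im=snap('scene','s21'); cv2.imwrite('pics/s21b.png',cv2.resize(im[110:250,160:320,::-1],None,fx=5,fy=4.9,interpolation=cv2.INTER_CUBIC)[:600])
im=snap('top','t21'); cv2.imwrite('pics/t21b.png',cv2.resize(im[205:345,380:550,::-1],None,fx=4,fy=4))
plan([496,-257,50],frame(245,0),5)
E
```

```text
time_s: 28.32
ee_pos: [495.3, -259.6, 92.1]
ee_rot: [-89.9, -0.2, 154.9]
force: [1.1, 0.5, -0.9]
gripper_width: 27.3
turn [-0.0, -0.0, 0.0]
[0, 8, -1] [0, 9, 0] [0, 8, -1] [0, 9, 0] [0, 8, -1]
end [ 496.1 -256.5   50.1] [-89.9  -0.2 154.9] err [-0.1 -0.5 -0.1] [-0.1 -0.1  0.2]
```

View pics/s21b.png

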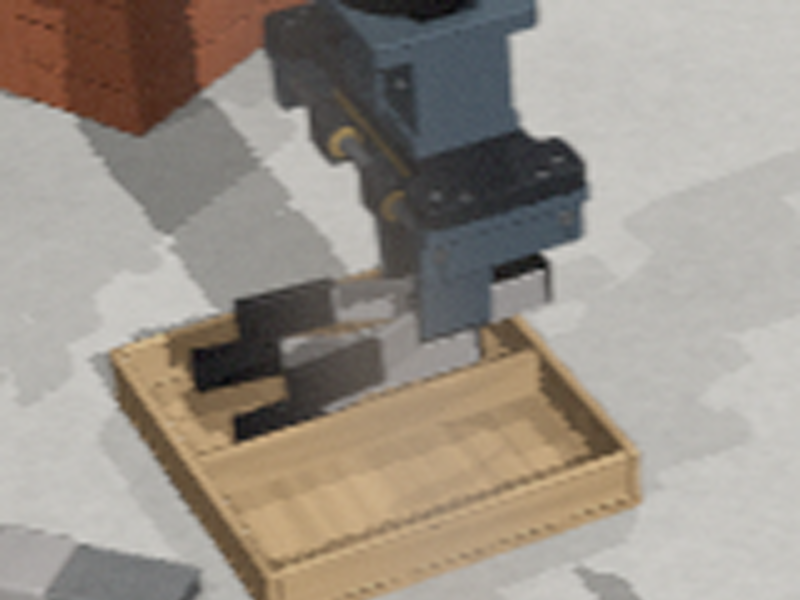

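View pics/t21b.png

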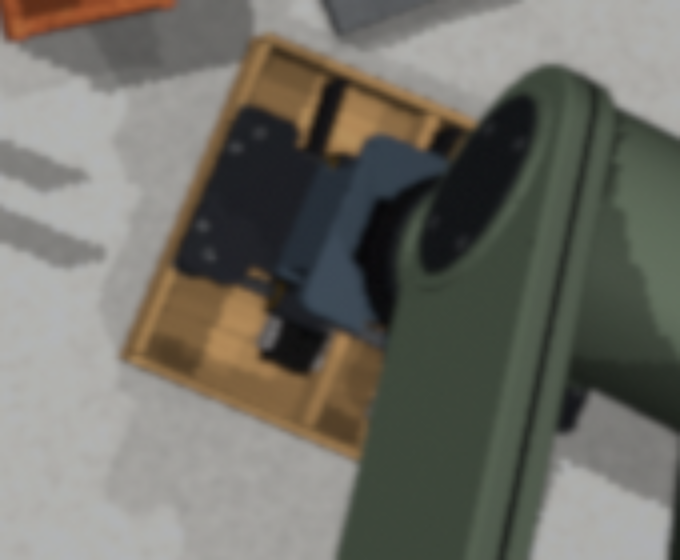

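```bash
python3 - <<'E'
from kin import *
p,R=cur();print(p)
g=lambda u,v,z:at_z('top',u/4+380,v/4+205,z)
J=R.apply([1,0,0]);X=R.apply([0,0,1])
for n,u,v in(('L handle end',330,84),('R handle end',446,128),('jaw end L',262,350),('jaw end R',322,372)):
    q=g(u,v,127); d=q-p; print(n,q.round(1),'J',round(d@J,1),'X',round(d@X,1))
gs=lambda u,v,z:at_z('scene',u/5+160,v/4.9+110,z)
for n,u,v in(('far handle end top',236,300),('near handle end top',287,373),('jaw near top',549,270)):
    q=gs(u,v,127); d=q-p; print(n,q.round(1),'J',round(d@J,1),'X',round(d@X,1))
E
```

```text
[ 495.06699837 -259.26104619   92.10178304]
L handle end [ 582.2 -267.2  127. ] J -82.1 X -29.7
R handle end [ 559.9 -321.8  127. ] J -85.1 X 29.2
jaw end L [ 455.8 -229.8  127. ] J 48.2 X -10.0
jaw end R [ 444.9 -257.8  127. ] J 46.2 X 20.1
far handle end top [ 561.6 -319.9  127. ] J -85.9 X 26.8
near handle end top [ 588.8 -264.8  127. ] J -87.0 X -34.7
jaw near top [ 459.8 -221.   127. ] J 48.3 X -19.6
```

```bash
python3 -m handwheel '[[0.2,[0,5,0],[0,0,0]],[0.2,[0,7,0],[0,0,0]],[0.2,[0,9,0],[0,0,0]],[0.2,[0,9,0],[0,0,0]],[0.2,[0,9,0],[0,0,0]],[0.2,[0,9,0],[0,0,0]],[0.2,[0,7,0],[0,0,0]],[0.2,[0,4,0],[0,0,0]],[0.2,[0,2,0],[0,0,0]],[0.2,[0,0,0],[0,0,0]]]' 20
python3 - <<'E'
from kin import *
im=snap('scene','s22'); cv2.imwrite('pics/s22b.png',cv2.resize(im[130:245,160:320,::-1],None,fx=5,fy=5,interpolation=cv2.INTER_CUBIC))
im=snap('top','t22'); cv2.imwrite('pics/t22b.png',cv2.resize(im[205:345,380:550,::-1],None,fx=4,fy=4))
E
```

```text
time_s: 29.25
ee_pos: [494.4, -257.4, 32.3]
ee_rot: [-89.9, -0.2, 155.0]
force: [0.1, -0.3, -1.2]
gripper_width: 27.1
```

View pics/s22b.png

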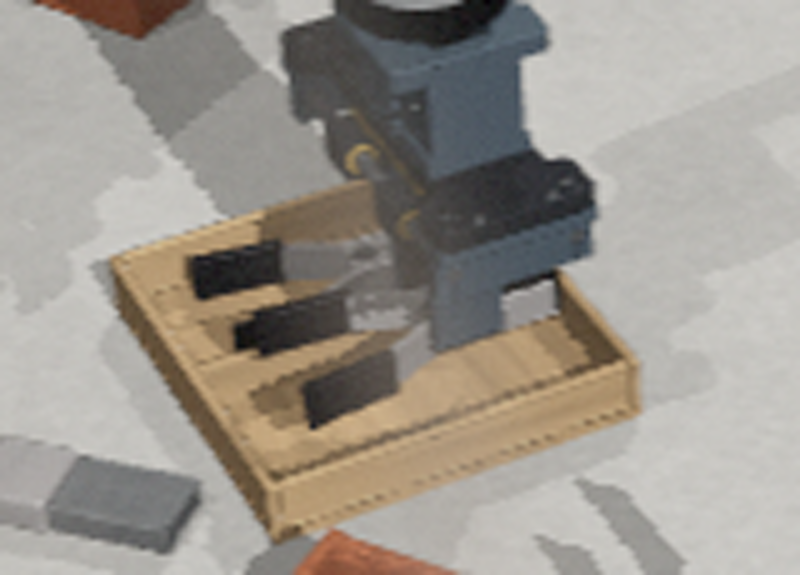

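View pics/t22b.png

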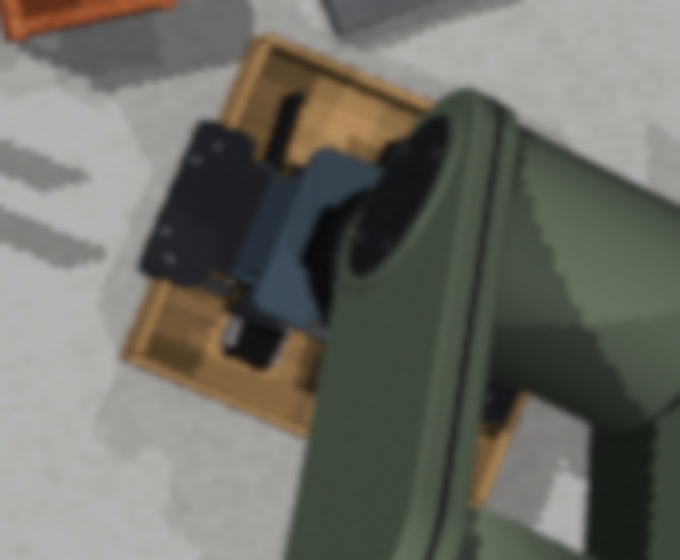

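```bash
python3 - <<'E'
from kin import *
p,R=cur();print(p)
J=R.apply([1,0,0]);X=R.apply([0,0,1])
ct=np.array([511.6,-267.2,0])+X*1.5; cs=np.array([517.2,-261,0])+X*1.5
zt=68
for c,cam,n,u,v in((ct,'top','L handle end',299,93),(ct,'top','jaw L',224,338),(ct,'top','jaw R',285,368),(cs,'scene','near handle end',305,388),(cs,'scene','far handle end',190,258),(cs,'scene','jaw near end',557,283)):
    q=at_z('top',u/4+380,v/4+205,zt) if cam=='top' else at_z('scene',u/5+160,v/5+130,zt)
    d=q-c; print(cam,n,'rel bay J',round(d@J,1),'X',round(d@X,1))
E
```

```text
[ 494.88578106 -257.69491686   33.02995756]
top L handle end rel bay J -65.3 X -29.7
top jaw L rel bay J 65.6 X -16.2
top jaw R rel bay J 67.0 X 18.0
scene near handle end rel bay J -65.5 X -31.5
scene far handle end rel bay J -75.1 X 83.2
scene jaw near end rel bay J 68.5 X -17.4
```

Both cameras put the clamp centred in the free bay (lengthwise -65 to +66 mm, handle at about -30 mm across). Lowering it.

```bash
python3 -m handwheel '[[0.2,[0,5,0],[0,0,0]],[0.2,[0,6,0],[0,0,0]],[0.2,[0,6,0],[0,0,0]],[0.2,[0,6,0],[0,0,0]],[0.2,[0,4,0],[0,0,0]],[0.2,[0,3,0],[0,0,0]],[0.2,[0,2,0],[0,0,0]],[0.2,[0,2,0],[0,0,0]],[0.2,[0,1,0],[0,0,0]],[0.2,[0,0,0],[0,0,0]]]' 20
python3 -m handwheel '[[0.2,[0,1,0],[0,0,0]],[0.2,[0,0,0],[0,0,0]],[0.2,[0,1,0],[0,0,0]],[0.2,[0,0,0],[0,0,0]],[0.2,[0,0.5,0],[0,0,0]],[0.2,[0,0,0],[0,0,0]],[0.2,[0,0.5,0],[0,0,0]],[0.2,[0,0,0],[0,0,0]],[0.2,[0,0,0],[0,0,0]],[0.2,[0,0,0],[0,0,0]]]' 20
```

```text
time_s: 30.18
ee_pos: [494.4, -257.5, -2.4]
ee_rot: [-89.9, -0.2, 155.0]
force: [-0.6, -0.6, -1.3]
gripper_width: 27.4
time_s: 31.02
ee_pos: [494.5, -257.5, -5.2]
ee_rot: [-89.9, -0.2, 155.0]
force: [-0.5, 0.9, -0.6]
gripper_width: 27.2
```

```bash
python3 -m handwheel '[[0.2,[0,0.5,0],[0,0,0]],[0.2,[0,0,0],[0,0,0]],[0.2,[0,0,0],[0,0,0]],[0.2,[0,0.5,0],[0,0,0]],[0.2,[0,0,0],[0,0,0]],[0.2,[0,0,0],[0,0,0]],[0.2,[0,0.5,0],[0,0,0]],[0.2,[0,0,0],[0,0,0]],[0.2,[0,0,0],[0,0,0]],[0.2,[0,0,0],[0,0,0]]]' 20
python3 - <<'E'
from kin import *
im=snap('scene','s23'); cv2.imwrite('pics/s23b.png',cv2.resize(im[130:245,160:320,::-1],None,fx=5,fy=5,interpolation=cv2.INTER_CUBIC))
E
```

```text
time_s: 31.85
ee_pos: [494.5, -257.6, -6.2]
ee_rot: [-89.9, -0.1, 155.0]
force: [-1.5, 0.4, 4.7]
gripper_width: 27.5
```

View pics/s23b.png

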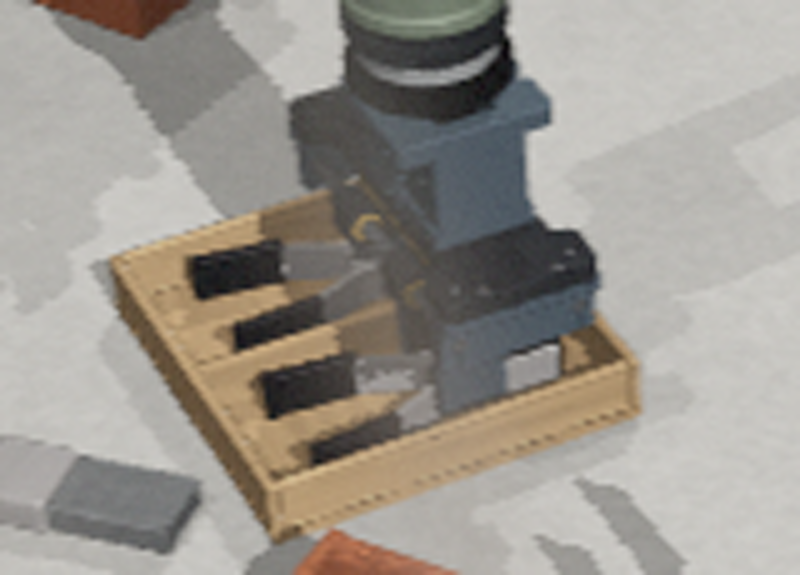

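It touched the floor at the expected height, with 4.7 N. Opening to 40 mm and lifting clear.

```bash
python3 -m handwheel '[[0.32,[0,-0.3,0],[0,0,0]],[0.35,[0,0,0],[0,0,0]],[0.38,[0,0,0],[0,0,0]],[0.42,[0,0,0],[0,0,0]],[0.44,[0,0,0],[0,0,0]],[0.44,[0,0,0],[0,0,0]],[0.44,[0,0,0],[0,0,0]],[0.44,[0,-2,0],[0,0,0]],[0.44,[0,-4,0],[0,0,0]],[0.44,[0,-6,0],[0,0,0]]]' 10
python3 -m handwheel '[[0.44,[0,-10,0],[0,0,0]],[0.44,[0,-15,0],[0,0,0]],[0.44,[0,-20,0],[0,0,0]],[0.44,[0,-25,0],[0,0,0]],[0.44,[0,-30,0],[0,0,0]],[0.44,[0,-30,0],[0,0,0]],[0.44,[-25,-10,10],[0,0,0]],[0.44,[-30,0,15],[0,0,0]],[0.44,[-30,0,15],[0,0,0]],[0.44,[-30,0,15],[0,0,0]]]' 10
python3 -m handwheel '[[0.44,[-20,0,30],[0,0,0]],[0.44,[-20,0,30],[0,0,0]],[0.44,[-20,0,30],[0,0,0]],[0.44,[-10,0,30],[0,0,0]],[0.44,[0,0,30],[0,0,0]],[0.44,[0,0,30],[0,0,0]],[0.44,[0,0,0],[0,0,0]],[0.44,[0,0,0],[0,0,0]],[0.44,[0,0,0],[0,0,0]],[0.44,[0,0,0],[0,0,0]]]' 10
python3 - <<'E'
from kin import *
im=snap('scene','s24'); cv2.imwrite('pics/s24b.png',cv2.resize(im[130:245,160:320,::-1],None,fx=5,fy=5,interpolation=cv2.INTER_CUBIC))
snap('top','t24')
print(np.round(env.state()['qpos']),env.state()['force'])
E
```

```text
time_s: 32.73
ee_pos: [494.2, -257.3, 5.6]
ee_rot: [-89.9, -0.2, 155.0]
force: [0.2, 0.2, 0.2]
gripper_width: 40.1
time_s: 33.57
ee_pos: [576.9, -356.9, 147.5]
ee_rot: [-89.9, -0.0, 155.0]
force: [-0.2, -0.2, -0.8]
gripper_width: 40.0
time_s: 34.4
ee_pos: [564.0, -547.4, 146.2]
ee_rot: [-89.9, -0.1, 155.1]
force: [-0.2, 1.2, 0.0]
gripper_width: 40.1
[-45.  40.  60.  -0.  81.  70.] [ 0.34516941  0.22355641 -0.35050747]
```

View pics/s24b.png

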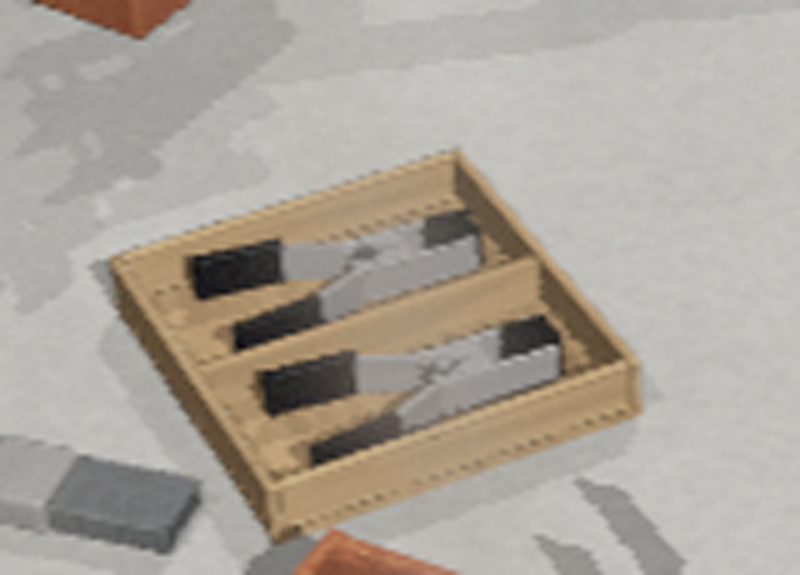

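View pics/s24.png

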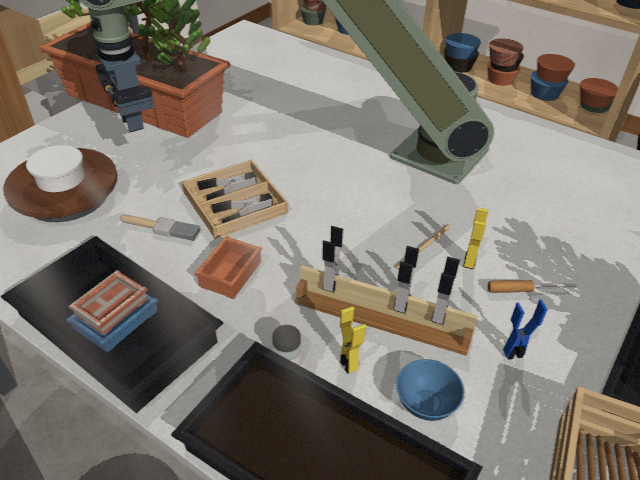

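View pics/t24.png

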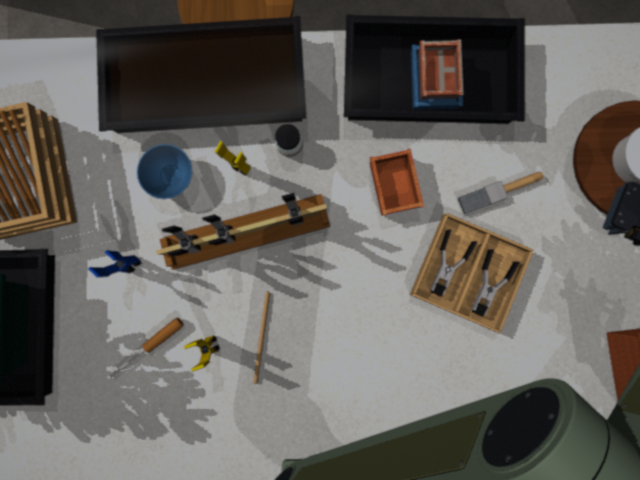

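The tired clamp lies flat in the free bay with its jaws shut. Before handing in, I'll compare the sound clamps and bystanders with the first pictures.

```bash
python3 - <<'E'
import cv2,numpy as np
a=cv2.imread('pics/s0.png');b=cv2.imread('pics/s24.png')
f=lambda i:cv2.resize(i[215:340,290:490],None,fx=4,fy=4,interpolation=cv2.INTER_CUBIC)[:,:]
cv2.imwrite('pics/cmp.png',np.vstack([cv2.resize(f(a),(480,300)),cv2.resize(f(b),(480,300))]))
a=cv2.imread('pics/t0.png');b=cv2.imread('pics/t24.png')
f=lambda i:cv2.resize(i[185:285,140:340],None,fx=3,fy=3,interpolation=cv2.INTER_CUBIC)
cv2.imwrite('pics/cmpt.png',np.vstack([f(a),f(b)]))
E
```

View pics/cmp.png

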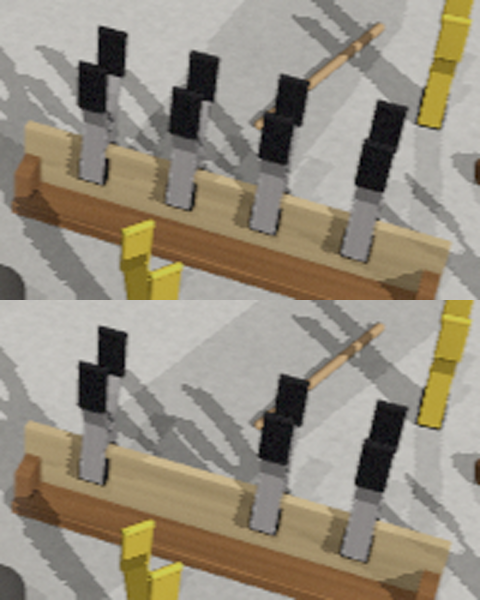

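View pics/cmpt.png

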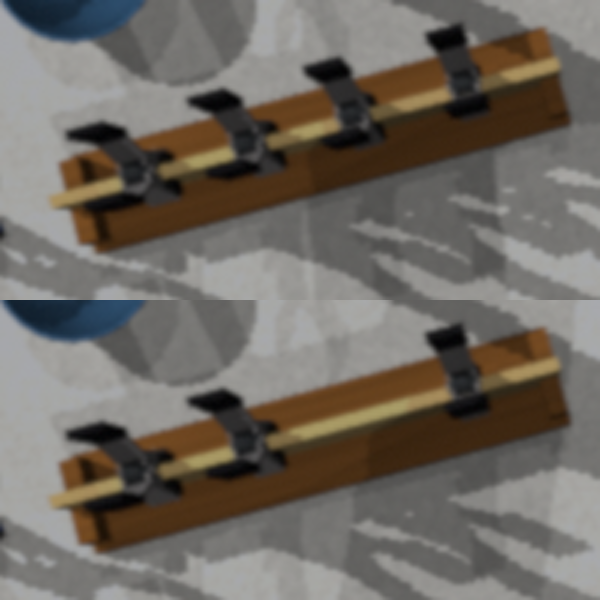

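The three sound clamps are unchanged, and the robot touches nothing, so I'm handing in.

```bash
python3 - <<'E'
from workcell import env
print(env.job_done())
E
```

```text
the job is handed in; nothing more can be done
None
```

The tired clamp, second from the right seen from the robot, is lying flat in the free tray compartment with its jaws shut. The job was handed in at about 34.5 s of the 69 s allowed.

**What I did:** I squeezed the rightmost clamp to 9 N and it did not give, staying at about 51 mm. The second closed easily at 9 N, so I stopped there and did not squeeze the other two. I lifted it off the board, laid it flat on the open bench and let go, and its jaws shut. Then I gripped it by its neck (27.5 mm), set it down in the compartment with a 4.7 N touch, and opened to 40 mm to let go.

**Last checks:**
- **Clamp in tray:** the final pictures show it flat in the free compartment with its jaws shut. Just before lowering, both cameras had it centred there.
- **Sound clamps:** the three still grip the board exactly as in the first pictures.
- **Everything else:** the other things look to be where they were, and the arm stands clear with no contact force.

**Disagreements:**
- The two cameras differed by about 5 mm in places. I averaged them and relied on contact forces for the fine positioning.
- The open fingertips sat about 18 mm behind the reported tool point, so I worked lower than the numbers suggested.

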